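# Packing the sampling and weighing kit away at a grain stall

### The arm

A 6-joint arm with a two-finger parallel gripper is mounted at the origin on the work surface. World frame = base frame: x ahead of the robot, y to its left, z up, the work surface at z = 0. Lengths are in m, angles in rad, forces in N, time in s.
With the tool pointing down it reaches from about 0.3 to 0.75 m from the base axis. Payload 8.5 kg.
Tool frame: the origin (TCP) lies at the very end of the fingers, on their centre line; the grasp point (between the pads) lies 19 mm behind it (bot.pinch_z is the distance from the TCP to the grasp point, in m); z points along the fingers, y is the direction in which the jaws open and shut (so a half turn about z gives the same grasp; the last joint's range is limited). The gripper opens to 88 mm and grips with 3 to 60 N. Pads are 18 mm wide; open, the fingers measure 123 mm over their backs; the gripper's body (75 mm by 187 mm) begins 45 mm behind the grasp point.
Start: joints at [-1.502, 0.381, 1.297, -0, 1.464, -0.215], TCP at [0.154, -0.528, 0.239] pointing down, gripper open.
Joint ranges: [-3.11, 3.11], [-0.89, 2.33], [0.22, 2.48], [-1.42, 4.56], [0.17, 2.85], [-2.88, 2.88]. Speed limits (rad/s): [2.39, 2.39, 3.14, 3.14, 3.14, 3.14].

### API

Orientations are given as a rotation vector (axis times angle).
In Python, from workcell import bot gives the robot as it stands.
- The arm moves only by the tool play_rows, never from a script. Its argument "commands" is a list that holds one entry, the list of rows, each a list of 5 numbers: the shift along the tool's x, y, z in units of 30 mm (1.0 is 30 mm), then the turn about the tool's z in units of 6 degrees (1.0 is 6 degrees), then the finger opening in mm, from 0 to 88.1. A call has exactly 10 rows; each row shifts and turns the commanded pose from where the row before left it, along the tool's axes as they then stand; what a row does not reach is not made up. A row lasts 1/12 s, in which the tool goes at most 41.7 mm and 7.16 degrees, less where a joint would pass 70% of its speed; a pose out of reach is approached as far as the arm can. A call is refused whole if a number of a shift passes 1 or a number of a turn 1, either way. A call with a gripper value outside its range is refused whole. The fingers move at their own pace and stop on an object; the grip force is fixed at half the most. Time passes only in rows, so rows that do not move let the fingers close, or fill a call up. It gives the time, the measured TCP pose, the force and the opening at its end, in the units of the state.
- bot.sense(): the state, without advancing time (a new reading comes with each control period).
- bot.capture(name): name is "scene" or "top" or "wrist"; returns the picture (384x512x3 uint8, red, green, blue); there is no depth.
- bot.camera_params(name): a dict with "mtx" (3x3 intrinsics, pixels), "R" (3x3) and "t" (3): a world point X has camera coordinates R X + t. Camera axes: x right, y down, z forward; pixel columns grow to the right and rows downward; lengths in m; the calibration is good to about 2 mm. The wrist camera is an equidistant fisheye: a pixel r from the principal point sees the ray r / f radians off the axis. A picture is of the moment at which its call begins: read the wrist's pose just before it. camera_params takes no time and is no camera call; for the wrist camera it gives the pose at the moment of the call.
- bot.close_job(): hands the job in, once; it reports no verdict.
The state is a dict: "time_s": time; "qpos": joint angles; "joint_velocities": joint speeds; "tau": joint torques, N m; "ee_pos": TCP position; "orientation": TCP orientation; "force": force on the tool from outside, world axes, zero at the start; "moment": the same for the moment, N m; "finger_gap": finger opening in m.
Only numpy, scipy, OpenCV 4.12 (cv2) and the standard library are available. Lean on these libraries where they do the work, as an engineer would, in place of code of your own. Each camera call takes 0.05 s, during which the arm holds its last target.

### The job

The stall is closing, so pack the kit into the steel trunk: swing the hasp up off its staple, open the lid wide, pull every sack trier out of the timber stand and lay it in the trunk, and put in every iron weight from the mat. Then shut the lid fully with the hasp held clear, and swing the hasp down over the staple, flat against the front. Leave the jar, the tin and the jaggery cake where they stand.

Things in the scene. Friction and masses are not known exactly. Their poses are not given: they have to be found in the camera images.
- box: small galvanised sheet-steel trunk, fixed to the counter. Tray 200 (x) x 300 (y) mm outside, 64 mm high, walls and floor 5 mm; with the 14 mm lid it stands 78 mm high. Origin: centre of the underside; -x is the front (hasp side), +x the hinge side, +y its left end, z up. It is empty at the start
- hinge_mid (a point): middle of the lid's hinge axis, on the tray's rear top edge, 64 mm above the counter and 100 mm behind the trunk's centre; the axis runs along the trunk's y
- lid (a joint): lid angle about the rear hinge: 0 shut, grows as the front edge rises, stop at 1.9 rad. Friction hinge (0.9 N m): the lid (0.7 kg) stays at any angle where it is left; about 7 N at a tab raises it. While the hasp is over the staple the lid cannot rise more than about 0.03 rad
- tab_left (a point): middle of the left (+y) of two thumb tabs: flat steel tongues, 36 wide (along y), 31 long, 4 mm thick, standing straight out from the lid's front edge level with its top; can be pinched across the 36 mm. The point is 20 mm out from the edge, 95 mm left of the middle, 76 mm high when shut, about 220 mm from the hinge axis. Its frame turns with the lid; at lid 0 its axes are the trunk's
- tab_right (a point): the same for the right (-y) tab, 95 mm right of the middle
- hasp (a joint): hasp angle relative to the lid: 0 hangs straight down on the trunk's front, staple through its slot; 1.57 sticks straight out to the front; 2.9 stop (nearly upright). Stiff hinge (0.035 N m): it stays where it is left, also while the lid moves. Clear of the staple from about 0.6 rad on; left hanging, it fouls the staple when the lid comes down. Pinch it lightly (about 5 N) so that it turns between the fingers: held hard it drags the lid up
- hasp_lip (a point): middle of the lip at the hasp's free end, which stands 20 mm out at right angles (to the front when it hangs). Hasp: steel strap 24 wide, 4 thick, 40 mm long, mid-front of the trunk; can be pinched across the 24 mm. Its frame turns with hasp and lid (both 0: trunk's axes); in it the hasp's hinge axis, along y, lies at x +11, z +38 mm: level with the lid's top, 5 mm before the front
- staple (a point): tip of the staple, a steel loop 6 wide (y) and 9 mm high, 16 mm out from the middle of the tray's front, 57 mm above the counter; the hasp's 14 x 18 mm slot goes over it
- stand: dark timber block 186 (x) x 60 (y) x 110 mm high, fixed, with three bores 20 mm wide and 100 mm deep in its top, on its long middle line at x = -64, 0 and 64 mm, each made for one sack trier. Origin: centre of the underside
- mat: cream vinyl counter mat, 220 x 150 mm, paper-thin, fixed; the weights stand on it at the start. Origin: centre of the underside
- trier0_mid (a point): sack trier (sampling spear), 0.14 kg, 179 mm long: wooden handle 22 x 22 x 80 mm, brass collar 28 mm across and 4 thick, tapered steel tube 95 long (16 mm thick, tip 7). The point is the handle's middle; its z runs to the handle's end (at +40 mm; collar -40 to -44, tip -139), x and y are square to the handle's flats. Starts upright in a bore, collar on the stand's top. May be absent
- trier1_mid (a point): sack trier (sampling spear), 0.14 kg, 179 mm long: wooden handle 22 x 22 x 80 mm, brass collar 28 mm across and 4 thick, tapered steel tube 95 long (16 mm thick, tip 7). The point is the handle's middle; its z runs to the handle's end (at +40 mm; collar -40 to -44, tip -139), x and y are square to the handle's flats. Starts upright in a bore, collar on the stand's top. May be absent
- trier2_mid (a point): sack trier (sampling spear), 0.14 kg, 179 mm long: wooden handle 22 x 22 x 80 mm, brass collar 28 mm across and 4 thick, tapered steel tube 95 long (16 mm thick, tip 7). The point is the handle's middle; its z runs to the handle's end (at +40 mm; collar -40 to -44, tip -139), x and y are square to the handle's flats. Starts upright in a bore, collar on the stand's top. May be absent
- w500_mid (a point): hexagonal cast-iron weight, 50 mm across flats, 30 mm high, 0.5 kg; the point is its centre, z up, one pair of flats faces +-x, the others +-60 degrees from it. May be absent
- w200_mid (a point): hexagonal cast-iron weight, 40 mm across flats, 26 mm high, 0.2 kg; the point is its centre, z up, one pair of flats faces +-x, the others +-60 degrees from it. May be absent
- w100_mid (a point): hexagonal cast-iron weight, 32 mm across flats, 24 mm high, 0.1 kg; the point is its centre, z up, one pair of flats faces +-x, the others +-60 degrees from it. May be absent
- jar: bystander: closed amber glass jar, 72 mm wide, 115 mm high, origin under its centre
- tin: bystander: closed plain metal tin, 80 mm wide, 100 mm high, origin under its centre
- jaggery: bystander: round yellow-brown jaggery cake, 104 mm wide, 52 mm high, origin under its centre
Things that resemble listed ones, but are neither listed nor needed, are in the scene too. What is shaped like the part that bears trier2_mid but blue is not meant.

How it is judged:
On the way, in this order (a step that is already met when the one before it is completed fails the run):
1. the hasp is swung off the staple (beyond 0.9 rad) with the lid still shut (value of joint hasp above 0.9 rad and value of joint lid below 0.1 rad), for 0.2 s.
2. the lid is open wide (beyond 1.2 rad) (value of joint lid above 1.2 rad), for 0.2 s.
3. every trier and every weight is inside the trunk (x of trier0_mid in the frame of box between -0.1 and 0.1 m and y of trier0_mid in the frame of box between -0.15 and 0.15 m and z of trier0_mid in the frame of box between 0 and 0.062 m and x of trier1_mid in the frame of box between -0.1 and 0.1 m and y of trier1_mid in the frame of box between -0.15 and 0.15 m and z of trier1_mid in the frame of box between 0 and 0.062 m and x of trier2_mid in the frame of box between -0.1 and 0.1 m and y of trier2_mid in the frame of box between -0.15 and 0.15 m and z of trier2_mid in the frame of box between 0 and 0.062 m and x of w500_mid in the frame of box between -0.1 and 0.1 m and y of w500_mid in the frame of box between -0.15 and 0.15 m and z of w500_mid in the frame of box between 0 and 0.062 m and x of w200_mid in the frame of box between -0.1 and 0.1 m and y of w200_mid in the frame of box between -0.15 and 0.15 m and z of w200_mid in the frame of box between 0 and 0.062 m and x of w100_mid in the frame of box between -0.1 and 0.1 m and y of w100_mid in the frame of box between -0.15 and 0.15 m and z of w100_mid in the frame of box between 0 and 0.062 m), for 0.3 s.
4. the lid is shut (below 0.05 rad) with the hasp still off the staple (value of joint lid below 0.05 rad and value of joint hasp above 0.6 rad), for 0.2 s.
5. the hasp is down over the staple (below 0.2 rad) (value of joint hasp below 0.2 rad and value of joint lid below 0.05 rad), for 0.2 s.
At the end, for the whole second after the job is handed in: every trier and weight that is present lies inside the trunk (its centre within the trunk's outline and below the lid), the lid is shut (below 0.05 rad) and the hasp hangs over the staple (below 0.2 rad) (all of step 3 and all of step 5); the robot touches nothing.
It fails at once if the jar is moved more than 30 mm (distance of jar from where it was at the start of the episode above 0.03 m).
It fails at once if the tin is moved more than 30 mm (distance of tin from where it was at the start of the episode above 0.03 m).
It fails at once if the jaggery is moved more than 30 mm (distance of jaggery from where it was at the start of the episode above 0.03 m).
Of trier0, trier1, trier2 only 2 to 3 are there at a start; the rules pass over those that are not, and their reading is None.
Of w500, w200, w100 only 1 to 2 are there at a start; the rules pass over those that are not, and their reading is None.
At some moment in a run one of w500, w200, w100 may be knocked a few centimetres aside while the robot is not near it.
Once in a run the grip may slacken for a moment while it holds something.
It also fails if it takes over 210 s, if anything falls off the work surface, if the arm or the gripper's body presses on something with over 40 N, if the wrist force passes 120 N, or if a joint passes its speed limit or range.

## Working session

There is one attempt and no reset: what is moved stays moved. The work goes in short steps, Python scripts to look and compute and a tool call to move; the robot and the scene stay as the last step left them, time stands still between calls to the robot, and variables do not carry over. Pictures are saved under pics/ and viewed, and the job is handed in when it is done.

Besides the shell and the picture viewer there is one more tool, called after "Request:" as name(argument=value, ...) on one line, values as JSON. play_rows: Moves the arm, as the interface text tells. Its arguments: {"type":"object","properties":{"commands":{"type":"array","items":{"type":"array","items":{"type":"array","items":{"type":"number"}}}}},"required":["commands"]}

```bash
ls; mkdir -p pics; python3 - <<'E'
from workcell import bot
import cv2
s=bot.sense(); print(s)
for n in ["scene","top","wrist"]:
    im=bot.capture(n); cv2.imwrite(f"pics/{n}0.png",im[:,:,::-1]); p=bot.camera_params(n); print(n,p)
print(bot.pinch_z)
E
```

```text
pics
{'time_s': 0.0, 'qpos': array([-1.50235041e+00,  3.81206879e-01,  1.29824745e+00, -3.03719410e-06,
        1.46358875e+00, -2.15301365e-01]), 'joint_velocities': array([ 0.00104008,  0.00057511, -0.00020349, -0.00063768,  0.00139508,
        0.00173943]), 'tau': array([-1.97925307e-03, -4.37935889e+01, -2.24560779e+01,  7.12738372e-02,
        3.52976611e-02, -1.01461990e-04]), 'ee_pos': array([ 0.15395238, -0.52772839,  0.23813641]), 'orientation': array([-3.10859618e+00, -4.44011422e-01, -1.62336828e-04]), 'force': array([ 0.18362929,  0.14952643, -0.02775967]), 'moment': array([-0.02523397, -0.01497355, -0.00333481]), 'finger_gap': 0.08796305987969939}
scene {'mtx': array([[441.63038966,   0.        , 256.15710554],
       [  0.        , 441.63038966, 191.97175396],
       [  0.        ,   0.        ,   1.        ]]), 'R': array([[-0.75050178,  0.66059923, -0.01886101],
       [ 0.42807274,  0.46419082, -0.77542286],
       [-0.50348863, -0.59003012, -0.63116056]]), 't': array([ 0.45179403, -0.17598792,  1.42616733])}
top {'mtx': array([[432.85021019,   0.        , 258.90836864],
       [  0.        , 432.85021019, 189.67440928],
       [  0.        ,   0.        ,   1.        ]]), 'R': array([[ 0.02565228, -0.99922611,  0.02981843],
       [-0.98080029, -0.03092515, -0.1925472 ],
       [ 0.19332033, -0.02430666, -0.98083456]]), 't': array([-0.05781075,  0.60083303,  1.06863652])}
wrist {'mtx': array([[297.31863964,   0.        , 254.64786967],
       [  0.        , 297.31863964, 193.35457783],
       [  0.        ,   0.        ,   1.        ]]), 'R': array([[ 2.79679834e-01, -9.60093159e-01, -5.62148479e-04],
       [-9.27081396e-01, -2.70215472e-01,  2.59814710e-01],
       [-2.49598227e-01, -7.21437776e-02, -9.65658325e-01]]), 't': array([-0.55081703, -0.03588508,  0.38816608])}
0.0187
```

View pics/scene0.png

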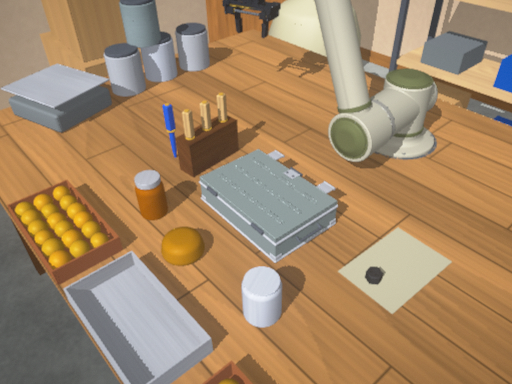

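View pics/top0.png

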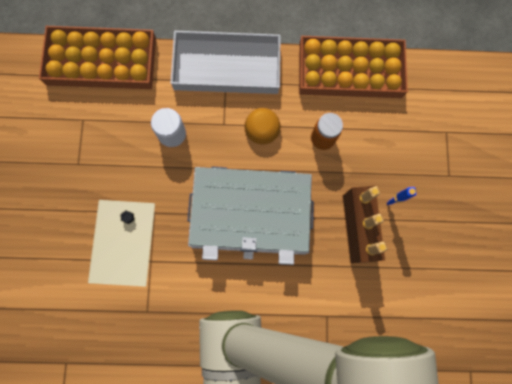

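View pics/wrist0.png

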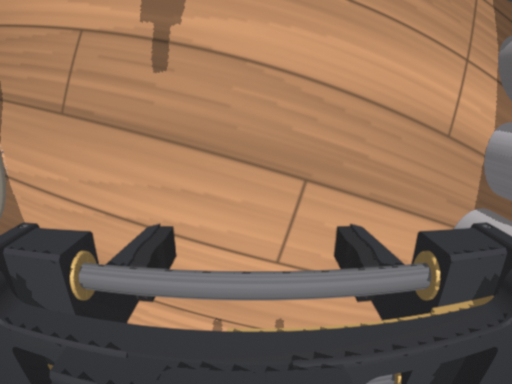

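The scene picture shows the trunk at (268,205) with tabs and hasp facing the robot. The stand has three wooden handles at (187,125), (205,115) and (222,107), with a blue lookalike at (170,130) beside it. One dark weight sits on the mat at (374,275). The open grey tray (137,320) and the grey box at (60,95) could be mistaken for the trunk. Neither has a hasp, so the trunk is the hasped one.

```bash
cat > h.py <<'E'
import numpy as np, cv2
from scipy.spatial.transform import Rotation as Ro
from workcell import bot
def ray(n,px,P=None):
    P=P or bot.camera_params(n); K,R,t=P['mtx'],np.array(P['R']),np.array(P['t'])
    px=np.atleast_2d(np.array(px,float))
    if n=='wrist':
        d=(px-[K[0,2],K[1,2]])/K[0,0]; r=np.linalg.norm(d,axis=1,keepdims=True)+1e-9
        v=np.hstack([d/r*np.sin(r),np.cos(r)])
    else: v=cv2.undistortPoints(px.reshape(-1,1,2),K,None).reshape(-1,2); v=np.hstack([v,np.ones((len(v),1))])
    return -R.T@t, v@R
def plane(n,px,z,P=None):
    c,v=ray(n,px,P); return c+v*((z-c[2])/v[:,2:3])
def proj(n,X,P=None):
    P=P or bot.camera_params(n); X=np.atleast_2d(X)
    c=X@np.array(P['R']).T+P['t']; K=P['mtx']
    if n=='wrist':
        r=np.linalg.norm(c[:,:2],axis=1,keepdims=True); th=np.arctan2(r[:,0],c[:,2])[:,None]
        return c[:,:2]/(r+1e-9)*th*K[0,0]+[K[0,2],K[1,2]]
    q=c@K.T; return q[:,:2]/q[:,2:]
def tri(obs):  # list of (c,v)
    A=0;b=0
    for c,v in obs:
        v=v/np.linalg.norm(v); M=np.eye(3)-np.outer(v,v); A=A+M; b=b+M@c
    return np.linalg.solve(A,b)
def snap(n,name,crop=None,k=1):
    P=bot.camera_params(n); im=bot.capture(n); np.save(f'/tmp/{name}.npy',im)
    o=im
    if crop: o=im[crop[1]:crop[3],crop[0]:crop[2]]
    o=cv2.resize(o,None,fx=k,fy=k,interpolation=cv2.INTER_CUBIC); cv2.imwrite(f'pics/{name}.png',o[:,:,::-1]); return im,P
def go(target,yaw=None):
    """print tool-frame shift units from present pose to world TCP target"""
    s=bot.sense(); R=Ro.from_rotvec(s['orientation']); 
    y=R.as_matrix()[:,1]; d=R.inv().apply(np.array(target)-s['ee_pos'])
    print('t',round(s['time_s'],2),'pos',s['ee_pos'].round(4),'F',s['force'].round(1),'gap',round(s['finger_gap']*1e3,1),'jaw dir deg',np.degrees(np.arctan2(y[1],y[0])).round(1))
    print('units tool',(d/0.03).round(2))
    if yaw is not None:
        c=np.degrees(np.arctan2(y[1],y[0])); e=(yaw-c+90)%180-90
        print('turn units about tool z (tool z down => negative of world)', round(-e/6,2), 'joint6',s['qpos'][5].round(2))
E
python3 - <<'E'
from h import *
im=np.load if 0 else cv2.imread('pics/top0.png')
cv2.imwrite('pics/top_c1.png',cv2.resize(im[150:275,170:420],None,fx=3.2,fy=3.2,interpolation=cv2.INTER_CUBIC))
cv2.imwrite('pics/top_c2.png',cv2.resize(im[190:300,80:180],None,fx=5,fy=5,interpolation=cv2.INTER_CUBIC))
E
```

```text
(no output)
```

View pics/top_c1.png

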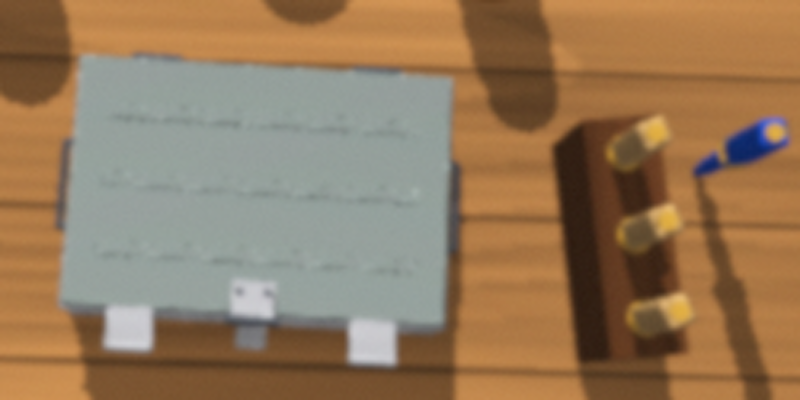

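View pics/top_c2.png

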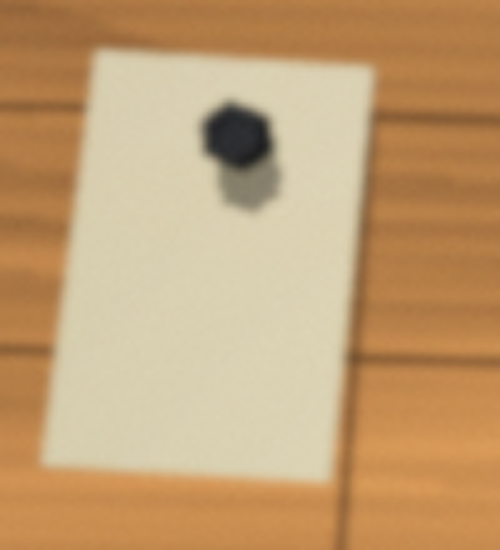

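The top crops show the lid corners at crop (82,57), (452,78), (443,328) and (62,305), with two tabs and the hasp on the near edge. The three yellow handle tops are at (655,130), (668,218) and (678,308), and the blue lookalike stands outside the block at (775,132). There is one hexagonal weight, at crop2 (236,134).

```bash
python3 - <<'E'
from h import *
C=np.array([[82,57],[452,78],[443,328],[62,305]])/3.2+[170,150]
X=plane('top',C-.35,0.078); print(X.round(4)); 
print('sides',[np.linalg.norm(X[i]-X[(i+1)%4]).round(4) for i in range(4)]); print('c',X.mean(0).round(4))
e=(X[0]+X[3]-X[1]-X[2]); print('y axis deg',np.degrees(np.arctan2(e[1],e[0])))
e=(X[0]+X[1]-X[2]-X[3]); print('x axis deg',np.degrees(np.arctan2(e[1],e[0])))
T=np.array([[129,328],[372,343]])/3.2+[170,150]-.35; print('tabs',plane('top',T,.078).round(4))
H=np.array([[251,338]])/3.2+[170,150]-.35; print('lip',plane('top',H,.04).round(4))
W=np.array([[236,134]])/5+[80,190]-.35; print('w',plane('top',W,.024).round(4))
G=np.array([[656,131],[665,219],[678,309]])/3.2+[170,150]-.35; print('handles',plane('top',G,.194).round(4))
M=np.array([[95,48],[374,65],[331,480],[42,465]])/5+[80,190]-.35; print('mat',plane('top',M,0).round(4))
im=cv2.imread('pics/scene0.png')
cv2.imwrite('pics/sc_c1.png',cv2.resize(im[80:260,150:350],None,fx=3,fy=3,interpolation=cv2.INTER_CUBIC))
E
```

```text
[[ 0.6517  0.1253  0.078 ]
 [ 0.6441 -0.1737  0.078 ]
 [ 0.4433 -0.1672  0.078 ]
 [ 0.453   0.13    0.078 ]]
sides [np.float64(0.2991), np.float64(0.2008), np.float64(0.2974), np.float64(0.1987)]
c [ 0.548  -0.0214  0.078 ]
y axis deg 88.34370925978658
x axis deg -1.6281230356970526
tabs [[ 0.4367  0.0773  0.078 ]
 [ 0.4303 -0.1118  0.078 ]]
lip [[ 0.4332 -0.0177  0.04  ]]
w [[0.5264 0.3043 0.024 ]]
handles [[ 0.582  -0.3043  0.194 ]
 [ 0.5183 -0.309   0.194 ]
 [ 0.4548 -0.3165  0.194 ]]
mat [[0.5739 0.3904 0.    ]
 [0.5692 0.24   0.    ]
 [0.3493 0.2465 0.    ]
 [0.3532 0.3965 0.    ]]
```

View pics/sc_c1.png

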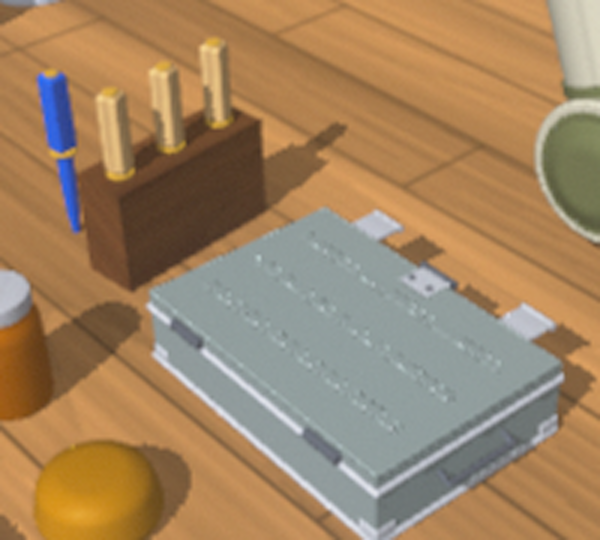

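The lid measures 299 x 200 mm, which matches the trunk, so the frame is centre (0.548, -0.021) with yaw -1.6°. The lip and tabs agree with it. Candidates were the wooden handles against the blue one; I take the three wooden ones. There is one weight, about 32 mm, so w100. First move: above the hasp.

```bash
cat >> h.py <<'E'
B0=np.array([.548,-.0214,0]); BY=np.radians(-1.64)
def b2w(p): 
    c,s=np.cos(BY),np.sin(BY); return B0+np.array([c*p[0]-s*p[1],s*p[0]+c*p[1],p[2]])
def w2b(p):
    d=np.array(p)-B0; c,s=np.cos(BY),np.sin(BY); return np.array([c*d[0]+s*d[1],-s*d[0]+c*d[1],d[2]])
E
python3 - <<'E'
from h import *
go(b2w([-.113,0,.15]),88.4)
print(Ro.from_rotvec(bot.sense()['orientation']).as_matrix().round(3))
# weight size
im=cv2.imread('pics/top0.png'); m=(im.max(2)<70).astype('uint8'); m[:,180:]=0; m[:195]=0;m[290:]=0;m[:,:80]=0
n,l,st,ce=cv2.connectedComponentsWithStats(m)
for i in range(1,n):
    if st[i,4]>20:
        c=max(cv2.findContours((l==i).astype('uint8'),0,2)[0],key=cv2.contourArea)
        print(st[i],ce[i],plane('top',ce[i],.024),'area mm2',cv2.contourArea(c)*(1.07/432.85*1e3*.93)**2, cv2.minAreaRect(c))
E
```

```text
t 0.15 pos [ 0.154  -0.5278  0.2383] F [ 0.5 -0.3 -0.2] gap 88.5 jaw dir deg -73.7
units tool [ 13.75 -13.68   2.96]
turn units about tool z (tool z down => negative of world) 2.98 joint6 -0.22
[[ 0.96   0.28  -0.   ]
 [ 0.28  -0.96   0.001]
 [ 0.    -0.001 -1.   ]]
[122 212  12  11 102] [127.18627451 217.09803922] [[0.52473517 0.303264   0.024     ]] area mm2 451.88166834523895 ((127.5, 217.0), (10.0, 11.0), 90.0)
```

Request:
play_rows(commands=[[[0,0,0,1,60],[0,0,0,1,60],[0,0,0,1,60],[0.5,-1,0,0,60],[0.5,-1,0,0,60],[0.5,-1,0,0,60],[0.5,-1,0,0,60],[0.5,-1,0,0,60],[0.5,-1,0,0,60],[0.5,-1,0,0,60]]])

```text
time_s: 0.98
ee_pos: [0.2657, -0.3196, 0.2386]
orientation: [-3.141, 0.048, 0.0]
force: [0.5, -0.3, -0.4]
finger_gap: 0.0599
```

Request:
play_rows(commands=[[[0.5,-1,0.2,0,60],[0.5,-1,0.2,0,60],[0.5,-1,0.3,0,60],[0.5,-1,0.3,0,60],[0.5,-1,0.3,0,60],[0.5,-1,0.3,0,60],[0.5,-1,0.3,0,60],[0.5,-1,0.3,0,60],[0.5,-1,0.3,0,60],[0.5,-1,0.3,0,60]]])

```text
time_s: 1.82
ee_pos: [0.4248, -0.0242, 0.1543]
orientation: [3.141, -0.048, 0.0]
force: [1.0, 0.0, 1.0]
finger_gap: 0.0598
```

```bash
python3 - <<'E'
from h import *
go(b2w([-.114,0,.10]),88.4)
snap('wrist','w1')
go(b2w([-.114,0,.10]),88.4)
E
```

```text
t 1.82 pos [ 0.4248 -0.0242  0.1543] F [1. 0. 1.] gap 59.8 jaw dir deg -91.7
units tool [ 0.3  -0.21  1.81]
turn units about tool z (tool z down => negative of world) -0.02 joint6 1.26
t 1.87 pos [ 0.4257 -0.0203  0.1529] F [-4.   1.5 -2.2] gap 59.9 jaw dir deg -91.6
units tool [ 0.28 -0.08  1.76]
turn units about tool z (tool z down => negative of world) 0.0 joint6 1.27
```

View pics/w1.png

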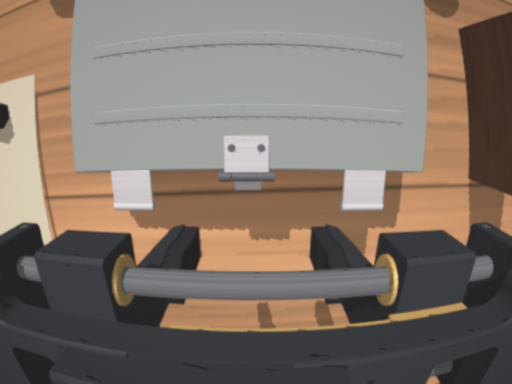

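The wrist view shows the hasp with hinge at (247,176) and lip at (248,185), and tabs at (132,188) and (363,188). I check these against the box frame.

```bash
python3 - <<'E'
from h import *
for p,z in (((248,185),.042),((247,176),.078),((132,190),.078),((364,190),.078),((75,170),.078),((424,170),.078)): print(p,w2b(plane('wrist',p,z)[0]).round(4))
go(b2w([-.116,0,.08]),88.4)
E
```

```text
(248, 185) [-0.1174  0.0024  0.042 ]
(247, 176) [-0.1017  0.0023  0.078 ]
(132, 190) [-0.1126  0.0962  0.078 ]
(364, 190) [-0.1124 -0.0912  0.078 ]
(75, 170) [-0.0947  0.151   0.078 ]
(424, 170) [-0.0947 -0.1465  0.078 ]
t 1.87 pos [ 0.4257 -0.0203  0.1529] F [-4.   1.5 -2.2] gap 59.9 jaw dir deg -91.6
units tool [ 0.21 -0.07  2.43]
turn units about tool z (tool z down => negative of world) 0.0 joint6 1.27
```

```bash
python3 - <<'E'
from h import *
go(b2w([-.122,0.001,.026]),88.4)
E
```

```text
t 1.87 pos [ 0.4257 -0.0203  0.1529] F [-4.   1.5 -2.2] gap 59.9 jaw dir deg -91.6
units tool [ 0.01 -0.1   4.23]
turn units about tool z (tool z down => negative of world) 0.0 joint6 1.27
```

Request:
play_rows(commands=[[[0,-0.1,0.6,0,60],[0,0,0.6,0,60],[0,0,0.6,0,60],[0,0,0.6,0,60],[0,0,0.6,0,60],[0,0,0.5,0,60],[0,0,0.4,0,60],[0,0,0.3,0,60],[0,0,0,0,60],[0,0,0,0,60]]])

```text
time_s: 2.7
ee_pos: [0.4244, -0.023, 0.0287]
orientation: [-3.141, 0.048, 0.001]
force: [0.0, 0.0, 0.5]
finger_gap: 0.0602
```

```bash
python3 - <<'E'
from h import *
go(b2w([-.122,0.001,.026]),88.4)
snap('wrist','w2')
E
```

```text
t 2.7 pos [ 0.4244 -0.023   0.0287] F [0.  0.  0.5] gap 60.2 jaw dir deg -91.7
units tool [ 0.05 -0.2   0.09]
turn units about tool z (tool z down => negative of world) -0.02 joint6 1.27
```

View pics/w2.png

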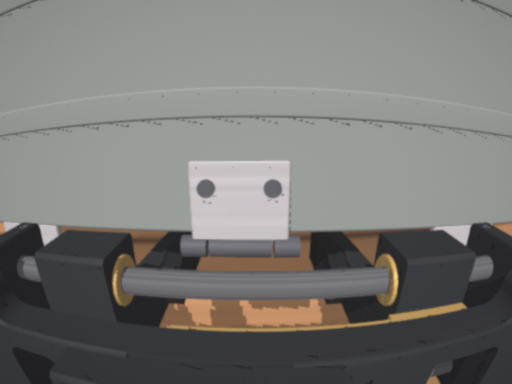

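The wrist view shows the fingers straddling the hasp, about 6 mm off centre: barrel (240,246) against finger centre (256). I shift left and pinch with a light opening value.

Request:
play_rows(commands=[[[0,-0.2,0.1,0,60],[0,0,0,0,40],[0,0,0,0,30],[0,0,0,0,26],[0,0,0,0,24],[0,0,0,0,23],[0,0,0,0,22.5],[0,0,0,0,22.5],[0,0,0,0,22.5],[0,0,0,0,22.5]]])

```text
time_s: 3.58
ee_pos: [0.4247, -0.0174, 0.0258]
orientation: [3.141, -0.048, 0.0]
force: [-1.1, -5.6, 0.1]
finger_gap: 0.0228
```

```bash
python3 - <<'E'
from h import *
go(b2w([-.122,0.001,.026]),88.4)
print(bot.sense()['moment'].round(2))
E
```

```text
t 3.58 pos [ 0.4247 -0.0174  0.0258] F [-1.1 -5.6  0.1] gap 22.8 jaw dir deg -91.7
units tool [ 0.05 -0.02 -0.01]
turn units about tool z (tool z down => negative of world) -0.02 joint6 1.28
[-0.81  0.16  0.  ]
```

Request:
play_rows(commands=[[[-0.1,0,-0.05,0,22.5],[-0.1,0,-0.05,0,22.5],[-0.1,0,-0.06,0,22.5],[-0.08,0,-0.07,0,22.5],[-0.08,0,-0.07,0,22.5],[-0.08,0,-0.08,0,22.5],[-0.06,0,-0.09,0,22.5],[-0.06,0,-0.09,0,22.5],[-0.06,0,-0.1,0,22.5],[0,0,0,0,22.5]]])

```text
time_s: 4.42
ee_pos: [0.4032, -0.0168, 0.046]
orientation: [3.14, -0.048, 0.002]
force: [1.4, -6.0, -1.2]
finger_gap: 0.0226
```

```bash
python3 - <<'E'
from h import *
go(b2w([-.122,0.001,.026]),88.4)
snap('scene','s2',(180,130,350,260),4)
E
```

```text
t 4.42 pos [ 0.4032 -0.0168  0.046 ] F [ 1.4 -6.  -1.2] gap 22.6 jaw dir deg -91.7
units tool [ 0.76 -0.02  0.67]
turn units about tool z (tool z down => negative of world) -0.02 joint6 1.27
```

View pics/s2.png

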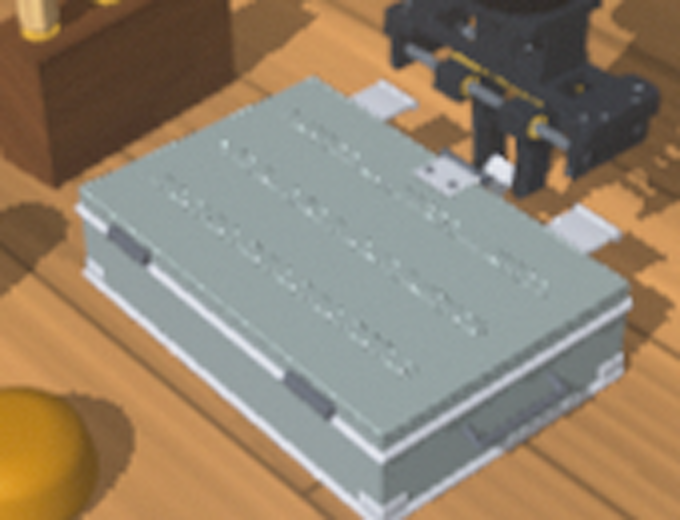

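The hasp (490,170) is swinging out with the lid still shut. Next I continue the arc.

Request:
play_rows(commands=[[[-0.04,0,-0.1,0,22.5],[-0.04,0,-0.1,0,22.5],[-0.03,0,-0.11,0,22.5],[-0.02,0,-0.11,0,22.5],[-0.01,0,-0.11,0,22.5],[0,0,-0.11,0,22.5],[0.02,0,-0.11,0,22.5],[0.02,0,-0.11,0,22.5],[0.03,0,-0.11,0,22.5],[0.03,0,-0.11,0,22.5]]])

```text
time_s: 5.3
ee_pos: [0.4002, -0.0166, 0.0775]
orientation: [3.141, -0.047, -0.007]
force: [-3.7, -8.9, -6.5]
finger_gap: 0.0232
```

```bash
python3 - <<'E'
from h import *
go(b2w([-.122,0.001,.026]),88.4)
snap('scene','s3',(180,130,350,260),4)
E
```

```text
t 5.3 pos [ 0.4002 -0.0166  0.0775] F [-3.7 -8.9 -6.5] gap 23.2 jaw dir deg -91.7
units tool [ 0.87 -0.02  1.71]
turn units about tool z (tool z down => negative of world) -0.02 joint6 1.26
```

View pics/s3.png

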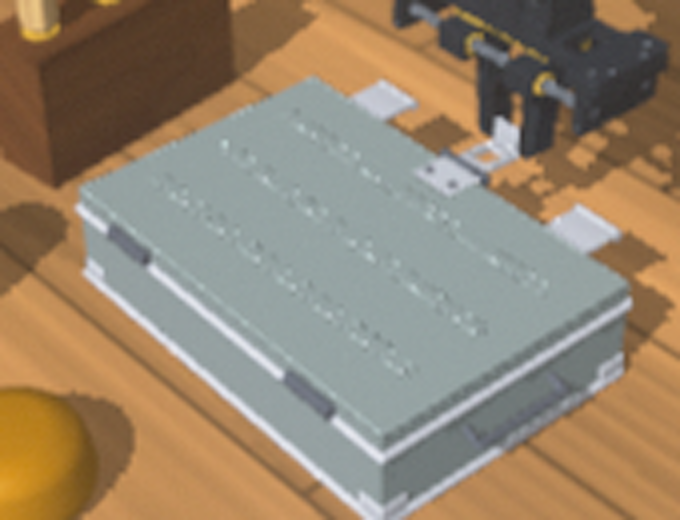

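The hasp is at about 1.5 rad and sticks straight out, with the lid still shut. I release and go over to the left tab.

Request:
play_rows(commands=[[[0,0,0,0,45],[0,0,0,0,60],[0,0,-0.6,0,60],[0,0,-0.8,0,60],[0,-0.7,-0.6,0,60],[0.1,-0.8,0,0,60],[0.2,-0.8,0,0,60],[0.2,-0.8,0,0,60],[0.2,-0.7,0,0,60],[0,0,0,0,60]]])

```text
time_s: 6.18
ee_pos: [0.4268, 0.0998, 0.1381]
orientation: [-3.14, 0.043, -0.001]
force: [-0.2, -0.8, -0.9]
finger_gap: 0.06
```

```bash
python3 - <<'E'
from h import *
go(b2w([-.125,0.097,.062]),88.4)
snap('wrist','w3')
for p,z in (((248,185),.042),): pass
r=lambda th:np.array([-225*np.cos(th)+13*np.sin(th),225*np.sin(th)+13*np.cos(th)])
for k in range(0,33):
    d=(r(.06*(k+1))-r(.06*k))/30; print(k,round(.06*(k+1),2),d.round(2),end=' | ')
E
```

```text
t 6.18 pos [0.4268 0.0998 0.1381] F [-0.2 -0.8 -0.9] gap 60.0 jaw dir deg -91.6
units tool [-0.02  0.69  2.53]
turn units about tool z (tool z down => negative of world) 0.0 joint6 1.56
0 0.06 [0.04 0.45] | 1 0.12 [0.07 0.45] | 2 0.18 [0.09 0.44] | 3 0.24 [0.12 0.43] | 4 0.3 [0.15 0.43] | 5 0.36 [0.17 0.42] | 6 0.42 [0.2  0.41] | 7 0.48 [0.22 0.39] | 8 0.54 [0.24 0.38] | 9 0.6 [0.26 0.36] | 10 0.66 [0.29 0.35] | 11 0.72 [0.31 0.33] | 12 0.78 [0.33 0.31] | 13 0.84 [0.34 0.29] | 14 0.9 [0.36 0.27] | 15 0.96 [0.38 0.25] | 16 1.02 [0.39 0.23] | 17 1.08 [0.4 0.2] | 18 1.14 [0.41 0.18] | 19 1.2 [0.42 0.15] | 20 1.26 [0.43 0.13] | 21 1.32 [0.44 0.1 ] | 22 1.38 [0.44 0.07] | 23 1.44 [0.45 0.05] | 24 1.5 [0.45 0.02] | 25 1.56 [ 0.45 -0.01] | 26 1.62 [ 0.45 -0.03] | 27 1.68 [ 0.45 -0.06] | 28 1.74 [ 0.44 -0.09] | 29 1.8 [ 0.44 -0.11] | 30 1.86 [ 0.43 -0.14] | 31 1.92 [ 0.42 -0.17] | 32 1.98 [ 0.41 -0.19] |
```

View pics/w3.png

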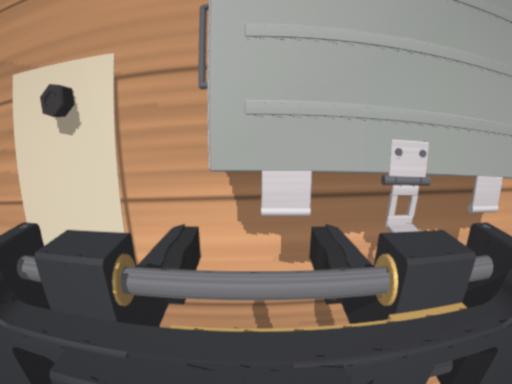

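The wrist view shows the tab at (286,192) and the hasp standing out at (402,205). I descend on the tab and pinch.

Request:
play_rows(commands=[[[0,0.35,0.3,0,60],[0,0.34,0.5,0,60],[0,0,0.6,0,60],[0,0,0.6,0,60],[0,0,0.4,0,60],[0,0,0.13,0,55],[0,0,0,0,45],[0,0,0,0,38],[0,0,0,0,34],[0,0,0,0,32]]])

```text
time_s: 7.07
ee_pos: [0.426, 0.0771, 0.0628]
orientation: [-3.139, 0.049, -0.003]
force: [1.3, 7.8, -2.1]
finger_gap: 0.0347
```

Request:
play_rows(commands=[[[0,0,0,0,32],[0,0,0,0,32],[0.02,0,-0.22,0,32],[0.02,0,-0.22,0,32],[0.03,0,-0.22,0,32],[0.04,0,-0.22,0,32],[0.04,0,-0.22,0,32],[0.05,0,-0.22,0,32],[0,0,0,0,32],[0,0,0,0,32]]])

```text
time_s: 7.9
ee_pos: [0.4316, 0.077, 0.1025]
orientation: [-3.14, 0.048, -0.002]
force: [0.3, 7.1, -0.4]
finger_gap: 0.0346
```

```bash
python3 - <<'E'
from h import *
go(b2w([-.125,0.097,.062]),88.4)
snap('scene','s4',(160,100,360,250),4)
E
```

```text
t 7.9 pos [0.4316 0.077  0.1025] F [ 0.3  7.1 -0.4] gap 34.6 jaw dir deg -91.7
units tool [-0.2  -0.06  1.35]
turn units about tool z (tool z down => negative of world) -0.02 joint6 1.5
```

View pics/s4.png

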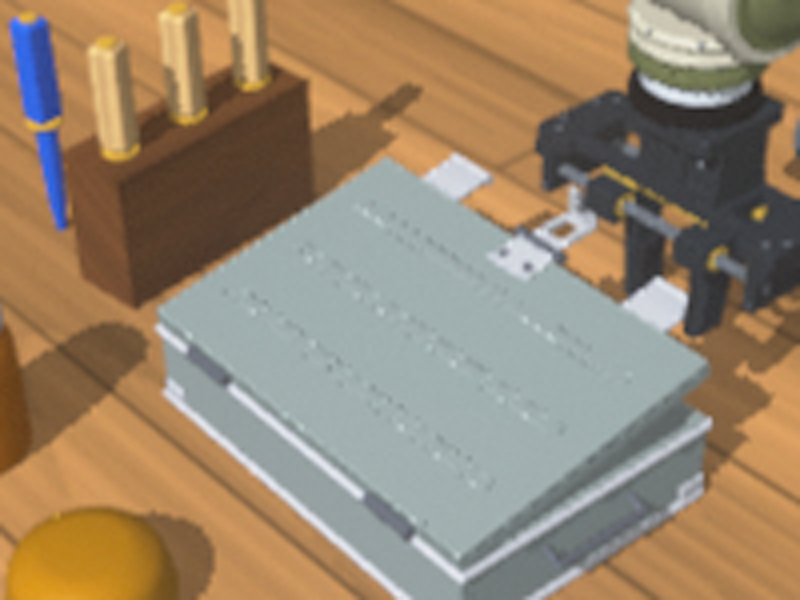

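The lid is rising and the hasp stays out at (565,225). I continue the arc.

Request:
play_rows(commands=[[[0.12,0,-0.43,0,32],[0.15,0,-0.43,0,32],[0.17,0,-0.42,0,32],[0.2,0,-0.41,0,32],[0.22,0,-0.39,0,32],[0.24,0,-0.38,0,32],[0.26,0,-0.36,0,32],[0.29,0,-0.35,0,32],[0.31,0,-0.33,0,32],[0.33,0,-0.31,0,32]]])

```text
time_s: 8.78
ee_pos: [0.4982, 0.0749, 0.2161]
orientation: [-3.14, 0.047, 0.009]
force: [-6.7, 3.1, -4.5]
finger_gap: 0.0346
```

```bash
python3 - <<'E'
from h import *
go(b2w([-.125,0.097,.062]),88.4)
snap('scene','s5',(160,60,360,210),4)
E
```

```text
t 8.78 pos [0.4982 0.0749 0.2161] F [-6.7  3.1 -4.5] gap 34.6 jaw dir deg -91.7
units tool [-2.39 -0.06  5.15]
turn units about tool z (tool z down => negative of world) -0.02 joint6 1.51
```

View pics/s5.png

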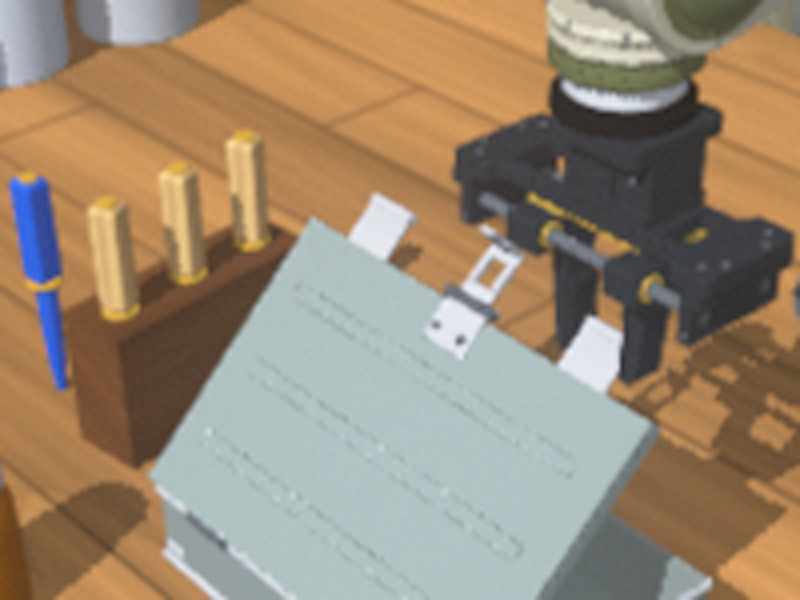

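Request:
play_rows(commands=[[[0.34,0,-0.29,0,32],[0.36,0,-0.27,0,32],[0.38,0,-0.25,0,32],[0.39,0,-0.23,0,32],[0.4,0,-0.2,0,32],[0.41,0,-0.18,0,32],[0.42,0,-0.15,0,32],[0.43,0,-0.13,0,32],[0.44,0,-0.1,0,32],[0.44,0,-0.07,0,32]]])

```text
time_s: 9.67
ee_pos: [0.6197, 0.0712, 0.2732]
orientation: [-3.14, 0.046, 0.004]
force: [-6.3, 3.4, 1.5]
finger_gap: 0.0351
```

```bash
python3 - <<'E'
from h import *
go(b2w([-.125,0.097,.062]),88.4)
snap('scene','s6',(160,30,360,180),4)
E
```

```text
t 9.67 pos [0.6197 0.0712 0.2732] F [-6.3  3.4  1.5] gap 35.1 jaw dir deg -91.7
units tool [-6.45 -0.07  7.05]
turn units about tool z (tool z down => negative of world) -0.01 joint6 1.52
```

View pics/s6.png

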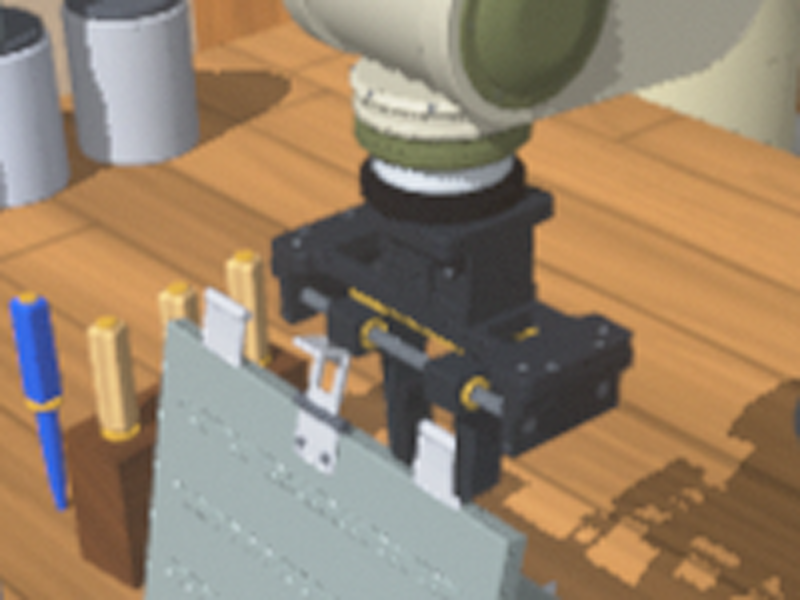

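Request:
play_rows(commands=[[[0.45,0,-0.05,0,32],[0.45,0,-0.02,0,32],[0.45,0,0.01,0,32],[0.45,0,0.03,0,32],[0.45,0,0.06,0,32],[0,0,0,0,32],[0,0,0,0,45],[0,0,0,0,60],[0,0,-0.7,0,60],[0,0,-1,0,60]]])

```text
time_s: 10.55
ee_pos: [0.687, 0.0682, 0.3202]
orientation: [-3.141, 0.048, 0.01]
force: [0.5, 0.6, 0.5]
finger_gap: 0.0587
```

```bash
python3 - <<'E'
from h import *
go(b2w([-.125,0.097,.062]),88.4)
snap('scene','s7')
snap('top','t7')
E
```

```text
t 10.55 pos [0.687  0.0682 0.3202] F [0.5 0.6 0.5] gap 58.7 jaw dir deg -91.8
units tool [-8.65 -0.1   8.67]
turn units about tool z (tool z down => negative of world) -0.03 joint6 1.53
```

View pics/s7.png

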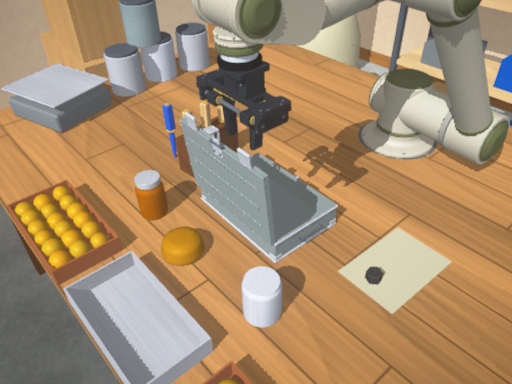

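View pics/t7.png

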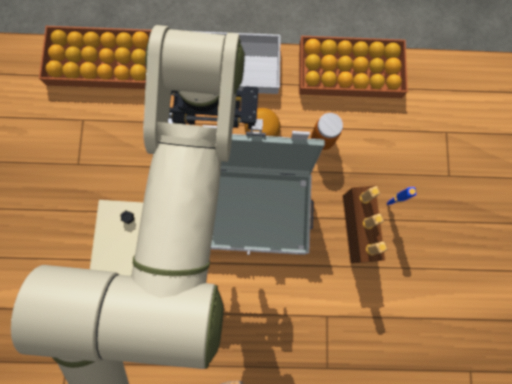

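The lid is open at about 1.7 rad (lid top edge near (215,140) in the scene view), the trunk is empty, and the weight is still on the mat. Next I go to the stand and turn the jaws to lie along x.

Request:
play_rows(commands=[[[0,0,-1,0,60],[-1,0,0,0,60],[-1,0,0,0,60],[-1,0,0,0,60],[-1,0,0,0,60],[-1,0,0,0,60],[0,1,0,0,60],[0,1,0,0,60],[0,1,0,0,60],[0,1,0,0,60]]])

```text
time_s: 11.48
ee_pos: [0.5334, -0.048, 0.3521]
orientation: [3.141, -0.047, -0.001]
force: [-0.3, 0.1, -0.4]
finger_gap: 0.06
```

Request:
play_rows(commands=[[[0,1,0,0,60],[0,1,0,0,60],[0,1,0,0,60],[0,1,0,0,60],[0,1,0,0,60],[0,1,0,0,60],[0,1,0,0,60],[0,1,0,0,60],[-1,0,0,0,60],[-1,0,0,0,60]]])

```text
time_s: 12.32
ee_pos: [0.4663, -0.2865, 0.3497]
orientation: [-3.139, 0.05, 0.005]
force: [-0.6, -0.8, 0.2]
finger_gap: 0.0603
```

```bash
python3 - <<'E'
from h import *
go([.45,-.31,.25],0)
im,P=snap('wrist','w8')
print(proj('wrist',[[.582,-.304,.194],[.518,-.309,.194],[.4548,-.3165,.194]],P))
E
```

```text
t 12.32 pos [ 0.4663 -0.2865  0.3497] F [-0.6 -0.8  0.2] gap 60.3 jaw dir deg -91.8
units tool [-0.51  0.81  3.32]
turn units about tool z (tool z down => negative of world) 14.7 joint6 0.84
[[267.55499874  66.04494802]
 [274.39800276 128.64320204]
 [282.69477525 189.11316883]]
```

View pics/w8.png

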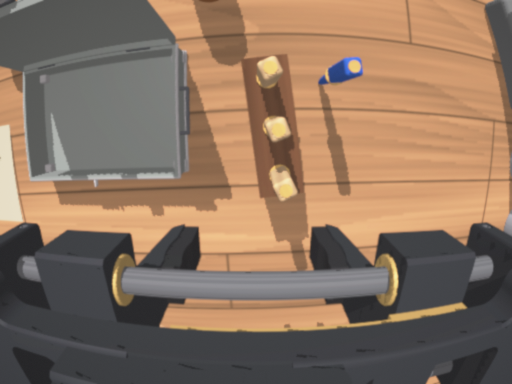

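The three wooden tops are at (269,66), (278,128) and (285,190), matching the projected positions. The blue one at (350,68) is the lookalike. I crop close to get the handle yaw.

```bash
python3 - <<'E'
from h import *
im=np.load('/tmp/w8.npy'); P=bot.camera_params('wrist')
c=im[40:215,230:310]; cv2.imwrite('pics/w8c.png',cv2.resize(c,None,fx=7,fy=7,interpolation=cv2.INTER_CUBIC)[:,:,::-1][:600] if 0 else cv2.resize(c,None,fx=3.4,fy=3.4,interpolation=cv2.INTER_CUBIC)[:,:,::-1])
g=im.astype(int)
# bright yellow top face
hsv=cv2.cvtColor(im,cv2.COLOR_RGB2HSV)
for (x,y) in ((269,66),(278,128),(285,190)):
    print([tuple(im[y+dy,x+dx]) for dy in(-4,4) for dx in (-4,0,4)])
E
```

```text
[(np.uint8(240), np.uint8(212), np.uint8(143)), (np.uint8(242), np.uint8(214), np.uint8(129)), (np.uint8(244), np.uint8(219), np.uint8(137)), (np.uint8(239), np.uint8(206), np.uint8(124)), (np.uint8(242), np.uint8(214), np.uint8(128)), (np.uint8(242), np.uint8(213), np.uint8(127))]
[(np.uint8(239), np.uint8(211), np.uint8(143)), (np.uint8(241), np.uint8(212), np.uint8(129)), (np.uint8(242), np.uint8(217), np.uint8(146)), (np.uint8(239), np.uint8(207), np.uint8(123)), (np.uint8(241), np.uint8(210), np.uint8(125)), (np.uint8(241), np.uint8(211), np.uint8(126))]
[(np.uint8(235), np.uint8(201), np.uint8(131)), (np.uint8(240), np.uint8(209), np.uint8(124)), (np.uint8(241), np.uint8(213), np.uint8(131)), (np.uint8(237), np.uint8(202), np.uint8(124)), (np.uint8(240), np.uint8(210), np.uint8(125)), (np.uint8(239), np.uint8(207), np.uint8(125))]
```

View pics/w8c.png

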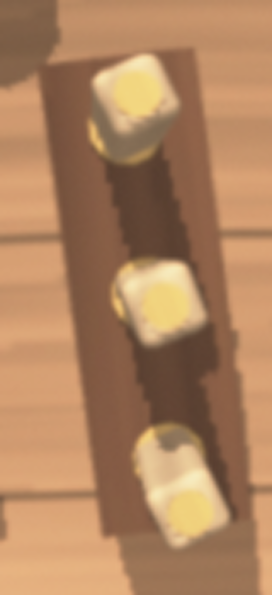

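```bash
python3 - <<'E'
from h import *
P=bot.camera_params('wrist')
for q in ([[95,80],[150,53],[181,100],[124,128]],[[125,290],[185,262],[209,322],[150,346]],[[150,498],[202,472],[232,522],[180,549]]):
    X=plane('wrist',np.array(q)/3.4+[230,40]-.35,.194,P)
    print('c',X.mean(0).round(4),'sides',[np.linalg.norm(X[i]-X[(i+1)%4]).round(4) for i in range(4)],'edge deg mod90',[ (np.degrees(np.arctan2(*(X[(i+1)%4]-X[i])[[1,0]]))%90).round(1) for i in range(4)])
E
```

```text
c [ 0.5778 -0.3056  0.194 ] sides [np.float64(0.0183), np.float64(0.017), np.float64(0.019), np.float64(0.0169)] edge deg mod90 [np.float64(25.9), np.float64(30.7), np.float64(25.9), np.float64(28.4)]
c [ 0.5128 -0.3126  0.194 ] sides [np.float64(0.0198), np.float64(0.0194), np.float64(0.0192), np.float64(0.0184)] edge deg mod90 [np.float64(23.9), np.float64(20.6), np.float64(21.0), np.float64(22.4)]
c [ 0.4492 -0.3189  0.194 ] sides [np.float64(0.018), np.float64(0.0188), np.float64(0.0184), np.float64(0.0191)] edge deg mod90 [np.float64(25.5), np.float64(30.0), np.float64(26.6), np.float64(28.7)]
```

Request:
play_rows(commands=[[[0,0,0,-1,60],[0,0,0,-1,60],[0,0,0,-1,60],[0,0,0,-1,60],[0,0,0,-1,60],[-0.5,0.4,0.8,0,60],[-0.4,0.3,0.8,0,60],[0,0,1,0,60],[0,0,1,0,60],[0,0,0.4,0,60]]])

```text
time_s: 13.2
ee_pos: [0.4517, -0.3152, 0.2282]
orientation: [-3.042, -0.765, 0.005]
force: [-0.5, -0.3, -0.1]
finger_gap: 0.06
```

```bash
python3 - <<'E'
from h import *
go([.452,-.318,.156],-62.3)
im,P=snap('wrist','w9')
snap('scene','s9',(150,60,250,180),5)
print(proj('wrist',[[.452,-.318,.194],[.452,-.318,.156]],P))
E
```

```text
t 13.2 pos [ 0.4517 -0.3152  0.2282] F [-0.5 -0.3 -0.1] gap 60.0 jaw dir deg -61.8
units tool [-0.03  0.1   2.41]
turn units about tool z (tool z down => negative of world) 0.09 joint6 0.25
[[257.46112016 220.94403266]
 [257.28944296 203.56218981]]
```

View pics/w9.png

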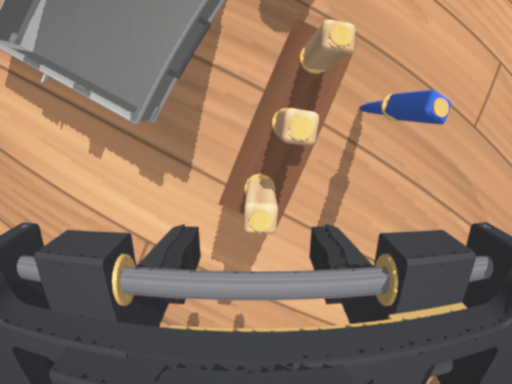

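View pics/s9.png

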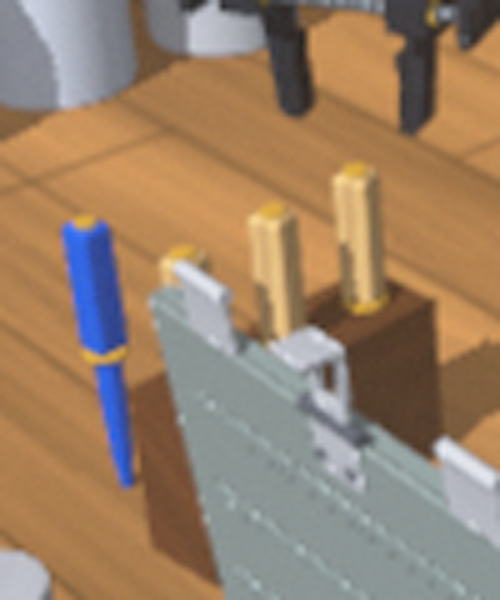

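The handle top at (261,219) sits centred between the fingers, with flats aligned and matching the projection (257,221). I descend and grip.

Request:
play_rows(commands=[[[0,0.1,0.4,0,60],[0,0.05,0.5,0,60],[0,0,0.5,0,60],[0,0,0.5,0,55],[0,0,0.4,0,50],[0,0,0.1,0,40],[0,0,0,0,30],[0,0,0,0,18],[0,0,0,0,18],[0,0,0,0,18]]])

```text
time_s: 14.13
ee_pos: [0.4558, -0.3205, 0.1612]
orientation: [3.045, 0.767, 0.001]
force: [0.2, 1.1, 2.8]
finger_gap: 0.0218
```

Request:
play_rows(commands=[[[0,0,-0.3,0,18],[0,0,-0.5,0,18],[0,0,-0.6,0,18],[0,0,-0.6,0,18],[0,0,-0.6,0,18],[0,0,-0.6,0,18],[0,0,-0.6,0,18],[0,0,-0.3,0,18],[0,0,0,0,18],[0,0,0,0,18]]])

```text
time_s: 14.97
ee_pos: [0.4554, -0.3202, 0.283]
orientation: [3.047, 0.767, -0.0]
force: [0.4, 0.3, -0.9]
finger_gap: 0.022
```

```bash
python3 - <<'E'
from h import *
go(b2w([-.052,-.125,.26]),-1.6)
im,P=snap('scene','s10')
snap('wrist','w10')
E
```

```text
t 14.97 pos [ 0.4554 -0.3202  0.283 ] F [ 0.4  0.3 -0.9] gap 22.0 jaw dir deg -61.7
units tool [ 3.85 -4.56  0.77]
turn units about tool z (tool z down => negative of world) -10.02 joint6 0.25
```

View pics/s10.png

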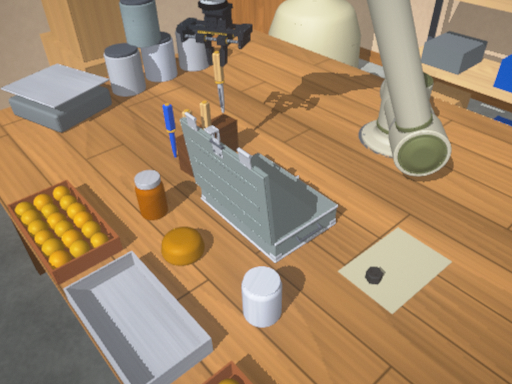

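The first trier hangs upright in the jaws at (220,75), clear of the stand. I carry it over the trunk and turn the jaws along the trunk's x.

Request:
play_rows(commands=[[[0.3,-0.5,0,0,18],[0.7,-0.8,0,0,18],[0.8,-0.9,0,0,18],[0.8,-0.9,0,0,18],[0.8,-0.9,0,0,18],[0.4,-0.5,0,0,18],[0,0,0,-1,18],[0,0,0,-1,18],[0,0,0,-1,18],[0,0,0,-1,18]]])

```text
time_s: 15.9
ee_pos: [0.4918, -0.147, 0.2821]
orientation: [-2.815, -1.391, 0.002]
force: [-0.5, 0.2, -2.2]
finger_gap: 0.0219
```

Request:
play_rows(commands=[[[0,0,0,-1,18],[0,0,0,-1,18],[0,0,0,-1,18],[0,0,0,-1,18],[0,0,0,-1,18],[0,0,0,-1,18],[0,0,0.4,0,18],[0,0,0.6,0,18],[0,0,0,0,18],[0,0,0,0,18]]])

```text
time_s: 16.73
ee_pos: [0.4916, -0.1472, 0.2522]
orientation: [-2.253, -2.185, 0.001]
force: [0.4, -0.6, -1.5]
finger_gap: 0.0222
```

```bash
python3 - <<'E'
from h import *
go(b2w([-.052,-.125,.153]),-1.6)
im,P=snap('wrist','w11')
snap('scene','s11',(150,60,350,210),4)
E
```

```text
t 16.73 pos [ 0.4916 -0.1472  0.2522] F [ 0.4 -0.6 -1.5] gap 22.2 jaw dir deg -1.7
units tool [0.07 0.03 3.31]
turn units about tool z (tool z down => negative of world) -0.02 joint6 -0.49
```

View pics/s11.png

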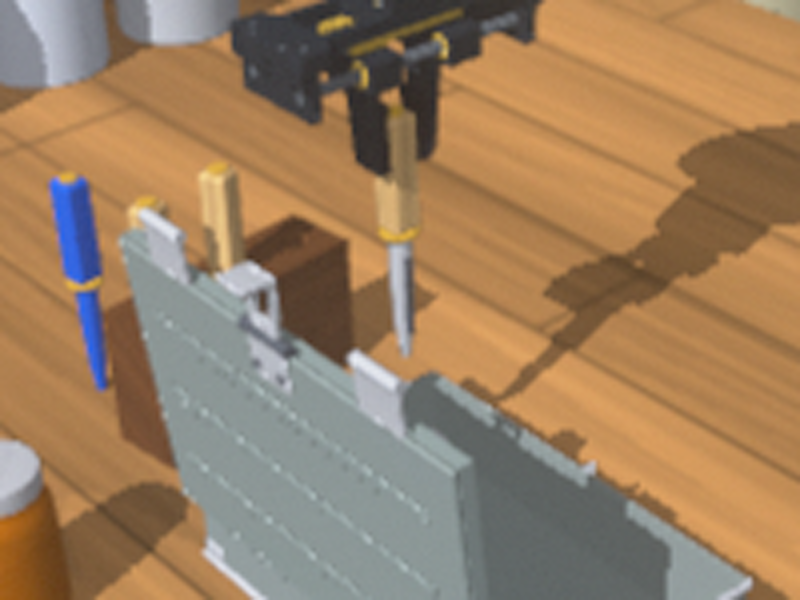

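View pics/w11.png

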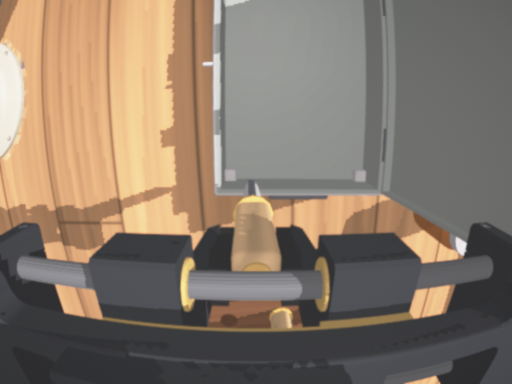

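```bash
python3 - <<'E'
from h import *
s=bot.sense(); p=s['ee_pos']; print(proj('wrist',[p-[0,0,.146]]), proj('scene',[p-[0,0,.146]]), 'seen scene',(407/4+150,355/4+60))
print('box',w2b(p), w2b(plane('wrist',(253,181),p[2]-.146)[0]))
for q,z in (((222,180),.064),((383,188),.064)): print(w2b(plane('wrist',q,z)[0]).round(3))
E
```

```text
[[254.77324674 180.55536225]] [[249.85756491 148.72873926]] seen scene (251.75, 148.75)
box [-0.05219359 -0.12769122  0.25363518] [-0.05397651 -0.12814522  0.10763518]
[-0.09  -0.137  0.064]
[ 0.107 -0.146  0.064]
```

The held tip is where expected: box (-0.053, -0.128), upright. I lower it to just above the floor.

Request:
play_rows(commands=[[[0,0,0.4,0,18],[0,0,0.5,0,18],[0,0,0.5,0,18],[0,0,0.5,0,18],[0,0,0.5,0,18],[0,0,0.4,0,18],[0,0,0.3,0,18],[0,0,0.2,0,18],[0,0,0.1,0,18],[0,0,0,0,18]]])

```text
time_s: 17.67
ee_pos: [0.4923, -0.1476, 0.1514]
orientation: [2.255, 2.187, 0.0]
force: [-0.3, 0.1, -1.0]
finger_gap: 0.0217
```

```bash
python3 - <<'E'
from h import *
go(b2w([-.052,-.125,.153]),-1.6)
E
```

```text
t 17.67 pos [ 0.4923 -0.1476  0.1514] F [-0.3  0.1 -1. ] gap 21.7 jaw dir deg -1.7
units tool [ 0.09  0.   -0.05]
turn units about tool z (tool z down => negative of world) -0.02 joint6 -0.49
```

Request:
play_rows(commands=[[[0,0,0.1,0,18],[0.34,0,0.03,0,18],[0.34,0,0.04,0,18],[0.34,0,0.06,0,18],[0.34,0,0.08,0,18],[0.32,0,0.1,0,18],[0.32,0,0.12,0,18],[0.31,0,0.14,0,18],[0.31,0,0.15,0,18],[0,0,0,0,18]]])

```text
time_s: 18.5
ee_pos: [0.4945, -0.0676, 0.1271]
orientation: [2.253, 2.189, 0.001]
force: [-0.2, 3.4, 6.1]
finger_gap: 0.0217
```

```bash
python3 - <<'E'
from h import *
go(b2w([-.052,-.125,.153]),-1.6)
snap('scene','s12',(150,60,350,210),4)
snap('wrist','w12')
E
```

```text
t 18.5 pos [ 0.4945 -0.0676  0.1271] F [-0.2  3.4  6.1] gap 21.7 jaw dir deg -1.7
units tool [-2.58  0.01 -0.86]
turn units about tool z (tool z down => negative of world) -0.01 joint6 -0.35
```

View pics/s12.png

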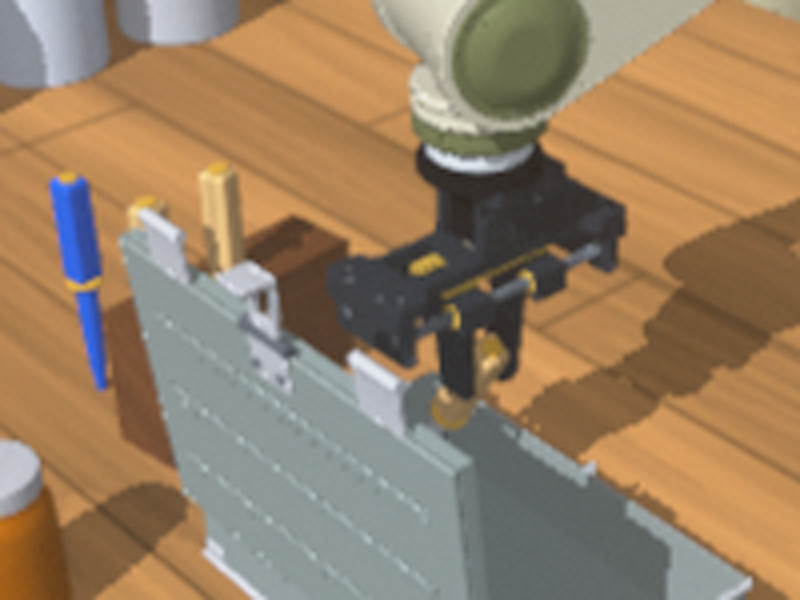

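View pics/w12.png

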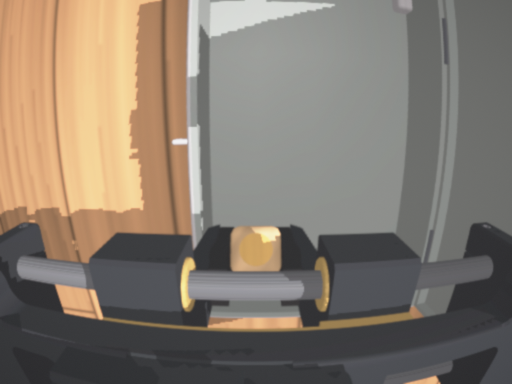

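The trier tilts as planned about its tip, with forces under 7 N. I continue lowering.

Request:
play_rows(commands=[[[0.35,0,0.21,0,18],[0.34,0,0.24,0,18],[0.32,0,0.26,0,18],[0.3,0,0.28,0,18],[0.28,0,0.31,0,18],[0.25,0,0.33,0,18],[0.23,0,0.34,0,18],[0.2,0,0.36,0,18],[0.17,0,0.37,0,18],[0.1,0,0.3,0,18]]])

```text
time_s: 19.43
ee_pos: [0.4962, 0.0084, 0.035]
orientation: [-2.253, -2.187, 0.001]
force: [0.2, -0.3, 0.6]
finger_gap: 0.0213
```

```bash
python3 - <<'E'
from h import *
go(b2w([-.052,-.125,.153]),-1.6); print(w2b(bot.sense()['ee_pos']))
snap('wrist','w13')
E
```

```text
t 19.43 pos [0.4962 0.0084 0.035 ] F [ 0.2 -0.3  0.6] gap 21.3 jaw dir deg -1.7
units tool [-5.11  0.02 -3.93]
turn units about tool z (tool z down => negative of world) -0.02 joint6 -0.19
[-0.05267824  0.02826192  0.03504185]
```

View pics/w13.png

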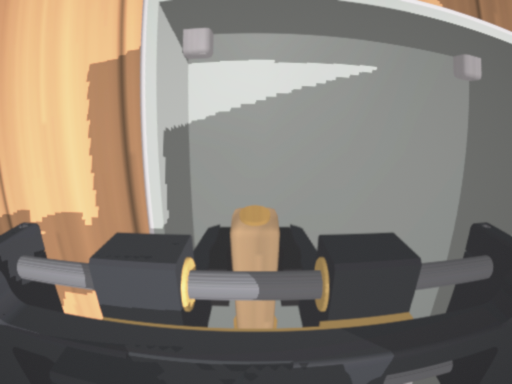

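Request:
play_rows(commands=[[[0.1,0,0.3,0,18],[0.05,0,0.2,0,18],[0,0,0,0,26],[0,0,0,0,36],[0,0,0,0,38],[0,0,-0.5,0,38],[0,0,-0.8,0,40],[0,0,-1,0,50],[0,0,-1,0,60],[0,0,-1,0,60]]])

```text
time_s: 20.32
ee_pos: [0.4966, 0.0118, 0.1524]
orientation: [2.255, 2.187, 0.001]
force: [-0.3, -0.3, -0.5]
finger_gap: 0.0577
```

Request:
play_rows(commands=[[[0,0,-1,0,60],[0,0,-1,0,60],[0,0,-1,0,60],[-1,0,-0.5,0,60],[-1,0,-0.5,0,60],[-1,0,0,1,60],[0,0,0,1,60],[0,0,0,1,60],[0,0,0,1,60],[0,0,0,1,60]]])

```text
time_s: 21.15
ee_pos: [0.4939, -0.0784, 0.2709]
orientation: [2.749, 1.521, 0.001]
force: [0.3, 0.5, -0.3]
finger_gap: 0.06
```

```bash
python3 - <<'E'
from h import *
go([.5155,-.311,.23],-68)
snap('wrist','w14')
snap('top','t14')
E
```

```text
t 21.15 pos [ 0.4939 -0.0784  0.2709] F [ 0.3  0.5 -0.3] gap 60.0 jaw dir deg -32.1
units tool [-6.19  4.73  1.36]
turn units about tool z (tool z down => negative of world) 5.99 joint6 0.17
```

View pics/w14.png

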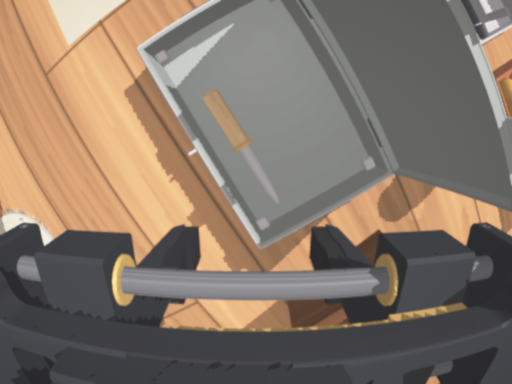

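View pics/t14.png

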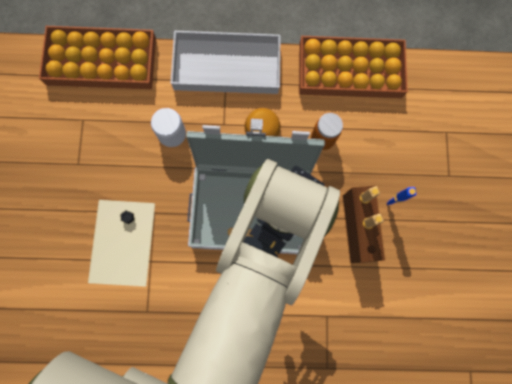

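Trier 1 lies flat in the trunk, handle (227,120) to tip (277,202). Next is the middle trier.

Request:
play_rows(commands=[[[0,0,0,1,60],[0,0,0,1,60],[0,0,0,1,60],[0,0,0,1,60],[0,0,0,1,60],[0,0,0,1,60],[-0.28,0.93,0,0,60],[-0.28,0.93,0,0,60],[-0.28,0.93,0,0,60],[-0.28,0.93,0,0,60]]])

```text
time_s: 22.08
ee_pos: [0.5052, -0.1953, 0.2709]
orientation: [3.081, 0.613, 0.001]
force: [0.4, 0.1, -1.1]
finger_gap: 0.0601
```

Request:
play_rows(commands=[[[-0.28,0.93,0,0,60],[-0.28,0.93,0,0,60],[-0.28,0.93,0,0,60],[-0.28,0.93,0,0,60],[0,0,0.5,0,60],[0,0,0.5,0,60],[0,0,0.3,0,60],[0,0,0,0,60],[0,0,0,0,60],[0,0,0,0,60]]])

```text
time_s: 22.92
ee_pos: [0.5168, -0.3101, 0.2326]
orientation: [3.081, 0.608, 0.002]
force: [-0.2, -0.9, -0.1]
finger_gap: 0.0601
```

```bash
python3 - <<'E'
from h import *
go([.5155,-.311,.161],-68)
im,P=snap('wrist','w15')
print(proj('wrist',[[.5155,-.311,.194]],P))
E
```

```text
t 22.92 pos [ 0.5168 -0.3101  0.2326] F [-0.2 -0.9 -0.1] gap 60.1 jaw dir deg -67.7
units tool [-0.05  0.01  2.39]
turn units about tool z (tool z down => negative of world) 0.06 joint6 0.44
[[253.44081042 219.48647454]]
```

View pics/w15.png

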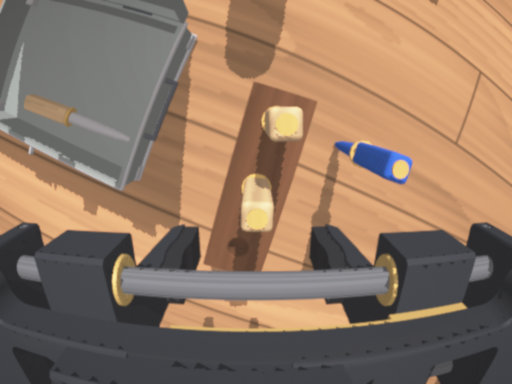

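The middle handle top at (258,217) is centred and its flats are aligned. I descend, grip and lift.

Request:
play_rows(commands=[[[0,0.1,0.4,0,60],[0,0,0.5,0,60],[0,0,0.5,0,60],[0,0,0.5,0,55],[0,0,0.4,0,50],[0,0,0.1,0,40],[0,0,0,0,30],[0,0,0,0,18],[0,0,0,0,18],[0,0,0,0,18]]])

```text
time_s: 23.8
ee_pos: [0.5179, -0.3132, 0.1606]
orientation: [3.081, 0.606, 0.002]
force: [0.7, 0.8, 2.4]
finger_gap: 0.0217
```

Request:
play_rows(commands=[[[0,0,-0.3,0,18],[0,0,-0.5,0,18],[0,0,-0.6,0,18],[0,0,-0.6,0,18],[0,0,-0.6,0,18],[0,0,-0.6,0,18],[0,0,-0.6,0,18],[0,0,-0.3,0,18],[0,0,0,0,18],[0,0,0,0,18]]])

```text
time_s: 24.63
ee_pos: [0.5175, -0.3129, 0.2824]
orientation: [-3.082, -0.606, 0.0]
force: [-0.2, -0.6, -2.1]
finger_gap: 0.0221
```

```bash
python3 - <<'E'
from h import *
go(b2w([-.008,-.125,.26]),-1.6)
im,P=snap('scene','s16',(150,0,350,150),4)
E
```

```text
t 24.63 pos [ 0.5175 -0.3129  0.2824] F [-0.2 -0.6 -2.1] gap 22.1 jaw dir deg -67.7
units tool [ 2.69 -4.91  0.75]
turn units about tool z (tool z down => negative of world) -11.02 joint6 0.44
```

View pics/s16.png

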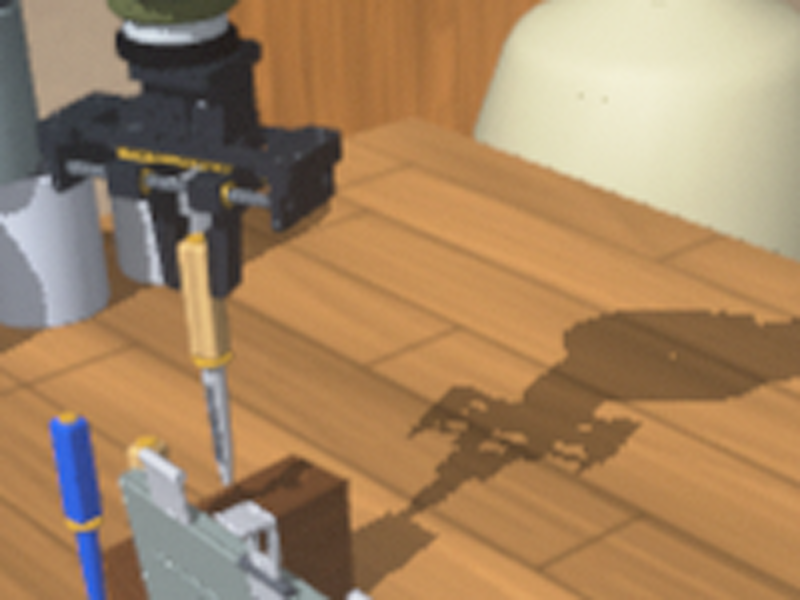

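Held upright. I carry it over.

Request:
play_rows(commands=[[[0.2,-0.5,0,0,18],[0.5,-0.9,0,0,18],[0.5,-0.9,0,0,18],[0.5,-0.9,0,0,18],[0.5,-0.9,0,0,18],[0.4,-0.6,0,0,18],[0.1,-0.2,0,0,18],[0,0,0,-1,18],[0,0,0,-1,18],[0,0,0,-1,18]]])

```text
time_s: 25.52
ee_pos: [0.5366, -0.1466, 0.2815]
orientation: [-2.946, -1.088, 0.002]
force: [-0.6, -0.8, -1.6]
finger_gap: 0.0217
```

Request:
play_rows(commands=[[[0,0,0,-1,18],[0,0,0,-1,18],[0,0,0,-1,18],[0,0,0,-1,18],[0,0,0,-1,18],[0,0,0,-1,18],[0,0,0,-1,18],[0,0,0,-1,18],[0,0,0,0,18],[0,0,0,0,18]]])

```text
time_s: 26.35
ee_pos: [0.5366, -0.1467, 0.2818]
orientation: [-2.258, -2.182, 0.001]
force: [-0.5, -0.4, -1.0]
finger_gap: 0.022
```

```bash
python3 - <<'E'
from h import *
go(b2w([-.008,-.127,.153]),-1.6)
im,P=snap('wrist','w17')
p=bot.sense()['ee_pos'];print(proj('wrist',[p-[0,0,.146]],P),proj('scene',[p-[0,0,.146]]))
snap('scene','s17',(150,30,350,180),4)
E
```

```text
t 26.35 pos [ 0.5366 -0.1467  0.2818] F [-0.5 -0.4 -1. ] gap 22.0 jaw dir deg -1.9
units tool [-0.05 -0.    4.29]
turn units about tool z (tool z down => negative of world) -0.06 joint6 -0.45
[[255.09112571 180.59370949]] [[236.89634154 146.26145444]]
```

View pics/w17.png

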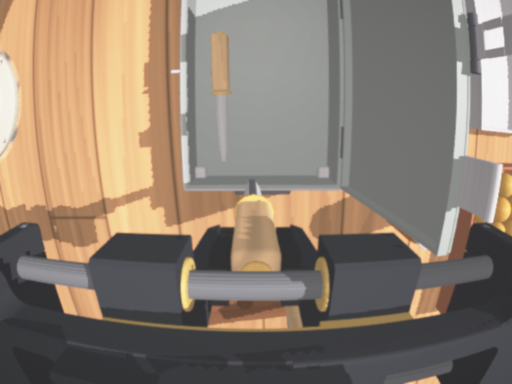

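View pics/s17.png

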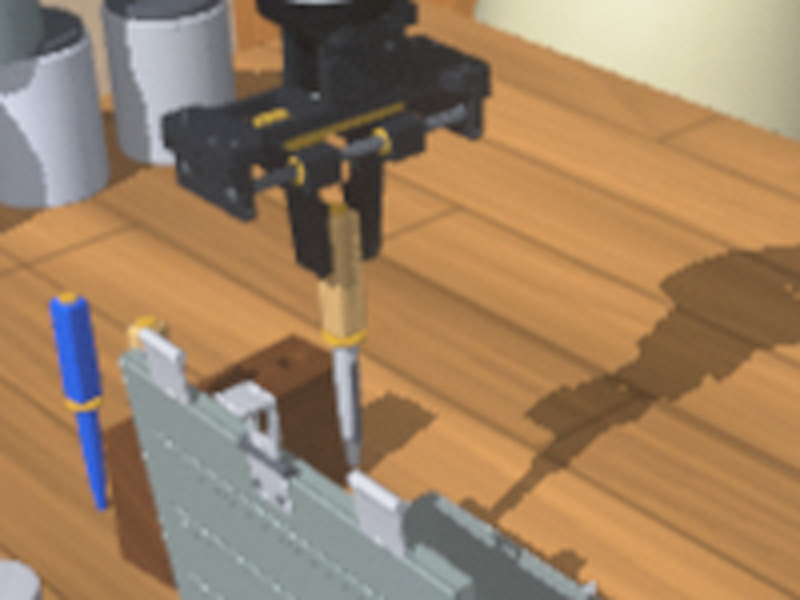

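The tip is as expected, at (252,181). I lower and tilt as before.

Request:
play_rows(commands=[[[0,0,0.4,0,18],[0,0,0.6,0,18],[0,0,0.6,0,18],[0,0,0.6,0,18],[0,0,0.6,0,18],[0,0,0.5,0,18],[0,0,0.5,0,18],[0,0,0.3,0,18],[0,0,0.2,0,18],[0,0,0,0,18]]])

```text
time_s: 27.28
ee_pos: [0.5366, -0.1462, 0.1526]
orientation: [-2.255, -2.185, 0.001]
force: [-0.6, -0.0, -1.4]
finger_gap: 0.0217
```

Request:
play_rows(commands=[[[0,0,0.1,0,18],[0.34,0,0.03,0,18],[0.34,0,0.04,0,18],[0.34,0,0.06,0,18],[0.34,0,0.08,0,18],[0.32,0,0.1,0,18],[0.32,0,0.12,0,18],[0.31,0,0.14,0,18],[0.31,0,0.15,0,18],[0,0,0,0,18]]])

```text
time_s: 28.12
ee_pos: [0.5391, -0.0649, 0.1293]
orientation: [-2.252, -2.189, -0.001]
force: [-1.9, 2.8, 5.5]
finger_gap: 0.0219
```

```bash
python3 - <<'E'
from h import *
go(b2w([-.008,-.127,.153]),-1.6)
snap('scene','s18',(150,60,350,210),4)
snap('wrist','w18')
E
```

```text
t 28.12 pos [ 0.5391 -0.0649  0.1293] F [-1.9  2.8  5.5] gap 21.9 jaw dir deg -1.6
units tool [-2.77 -0.01 -0.79]
turn units about tool z (tool z down => negative of world) -0.0 joint6 -0.31
```

View pics/s18.png

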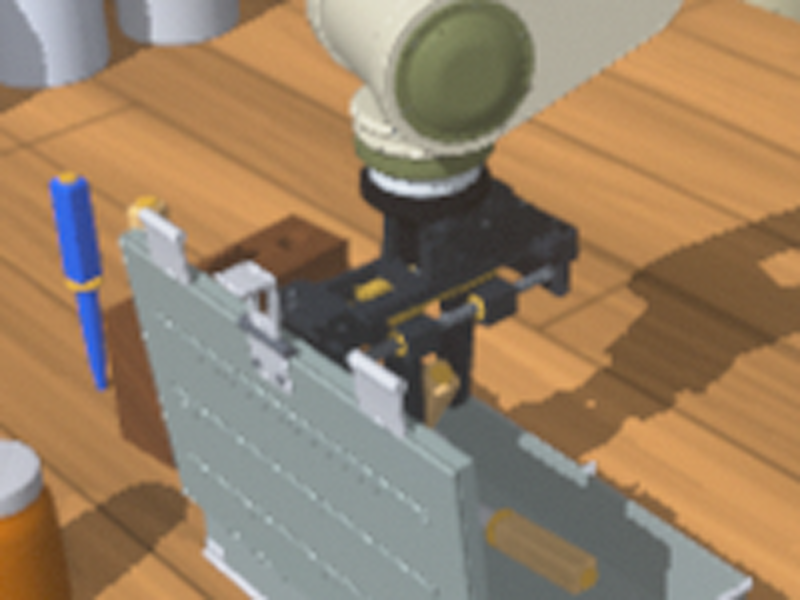

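View pics/w18.png

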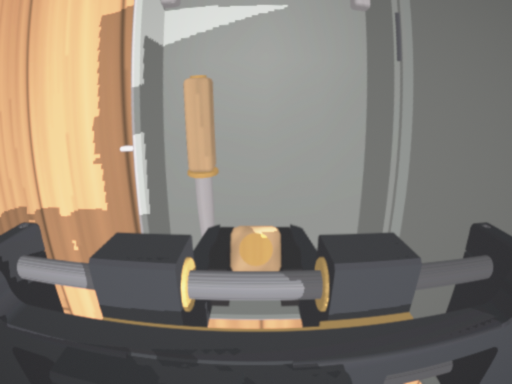

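Request:
play_rows(commands=[[[0.35,0,0.21,0,18],[0.34,0,0.24,0,18],[0.32,0,0.26,0,18],[0.3,0,0.28,0,18],[0.28,0,0.31,0,18],[0.25,0,0.33,0,18],[0.23,0,0.34,0,18],[0.2,0,0.36,0,18],[0.17,0,0.37,0,18],[0.1,0,0.35,0,18]]])

```text
time_s: 29.05
ee_pos: [0.541, 0.0094, 0.0359]
orientation: [-2.254, -2.187, 0.001]
force: [1.2, 1.4, 2.0]
finger_gap: 0.0218
```

```bash
python3 - <<'E'
from h import *
go(b2w([-.008,-.127,.153]),-1.6)
snap('wrist','w19')
E
```

```text
t 29.05 pos [0.541  0.0094 0.0359] F [1.2 1.4 2. ] gap 21.8 jaw dir deg -1.7
units tool [-5.25 -0.   -3.9 ]
turn units about tool z (tool z down => negative of world) -0.02 joint6 -0.17
```

View pics/w19.png

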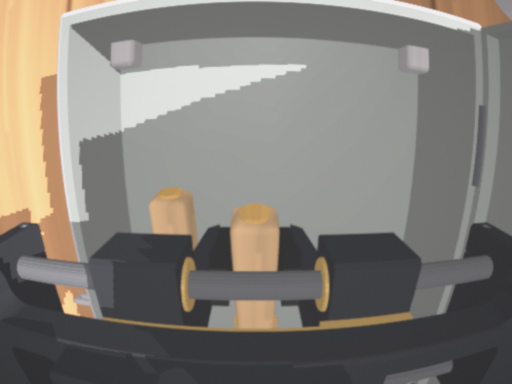

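Good. I release here with a small opening and leave upward.

Request:
play_rows(commands=[[[0.08,0,0.2,0,18],[0,0,0,0,24],[0,0,0,0,30],[0,0,0,0,30],[0,0,0,0,30],[0,0,-0.5,0,30],[0,0,-0.8,0,40],[0,0,-1,0,50],[0,0,-1,0,60],[0,0,-1,0,60]]])

```text
time_s: 29.93
ee_pos: [0.5414, 0.0108, 0.1622]
orientation: [2.255, 2.187, 0.0]
force: [0.4, 0.6, 0.1]
finger_gap: 0.0545
```

Request:
play_rows(commands=[[[0,0,-1,0,60],[0,0,-1,0,60],[0,0,-1,0,60],[-1,0,-0.5,0,60],[-1,0,-0.5,0,60],[-1,0,0,0,60],[0,0,0,1,60],[0,0,0,1,60],[0,0,0,1,60],[0,0,0,1,60]]])

```text
time_s: 30.77
ee_pos: [0.5387, -0.0794, 0.2808]
orientation: [2.665, 1.663, 0.001]
force: [-0.5, 0.3, -0.6]
finger_gap: 0.0601
```

Request:
play_rows(commands=[[[0,0,0,1,60],[0,0,0,1,60],[0,0,0,1,60],[0,0,0,1,60],[0,0,0,1,60],[0,0,0,1,60],[0,0,0,0,60],[0,0,0,0,60],[0,0,0,0,60],[0,0,0,0,60]]])

```text
time_s: 31.6
ee_pos: [0.5388, -0.0791, 0.2805]
orientation: [-3.046, -0.77, -0.0]
force: [-0.2, -0.7, -0.6]
finger_gap: 0.0598
```

```bash
python3 - <<'E'
from h import *
go([.580,-.306,.24],-62.5)
im,P=snap('wrist','w20')
print(proj('wrist',[[.58,-.306,.194]],P))
E
```

```text
t 31.6 pos [ 0.5388 -0.0791  0.2805] F [-0.2 -0.7 -0.6] gap 59.8 jaw dir deg -61.6
units tool [-2.39  7.31  1.35]
turn units about tool z (tool z down => negative of world) 0.15 joint6 0.71
[[459.01407157 261.02170046]]
```

View pics/w20.png

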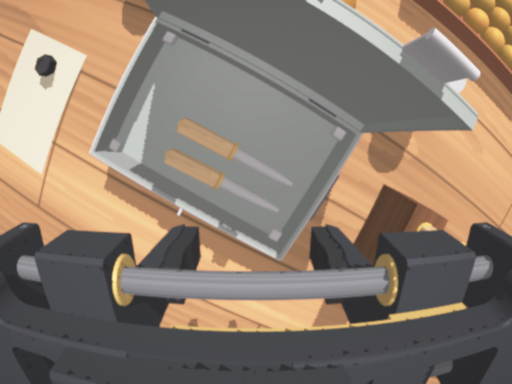

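Both triers lie side by side at (230,150) and (220,180). Now the far trier.

Request:
play_rows(commands=[[[-0.3,0.9,0,0,60],[-0.3,0.9,0,0,60],[-0.3,0.9,0,0,60],[-0.3,0.9,0,0,60],[-0.3,0.9,0,0,60],[-0.3,0.9,0,0,60],[-0.3,0.9,0,0,60],[-0.3,0.9,0,0,60],[0,0.1,0.6,0,60],[0,0,0.8,0,60]]])

```text
time_s: 32.48
ee_pos: [0.5797, -0.3084, 0.2389]
orientation: [3.044, 0.765, 0.004]
force: [1.0, -0.5, -0.0]
finger_gap: 0.0599
```

```bash
python3 - <<'E'
from h import *
go([.580,-.306,.161],-62.5)
im,P=snap('wrist','w21')
print(proj('wrist',[[.58,-.306,.194]],P))
E
```

```text
t 32.48 pos [ 0.5797 -0.3084  0.2389] F [ 1.  -0.5 -0. ] gap 59.9 jaw dir deg -61.8
units tool [ 0.04 -0.08  2.6 ]
turn units about tool z (tool z down => negative of world) 0.12 joint6 0.41
[[249.93962178 212.07161019]]
```

View pics/w21.png

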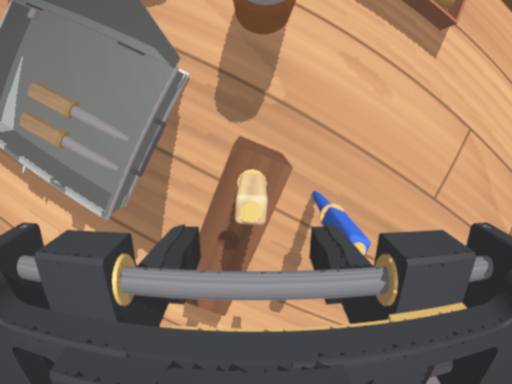

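The handle top at (252,211) is centred. The blue lookalike at (340,220) is close to the right finger, so I check its position first.

```bash
python3 - <<'E'
from h import *
im=cv2.imread('pics/scene0.png'); t=cv2.imread('pics/top0.png')
for n,i in (('scene',im),('top',t)):
    m=((i[:,:,0].astype(int)-i[:,:,2])>80).astype('uint8'); m[:, 420:]=0
    nn,l,st,ce=cv2.connectedComponentsWithStats(m); k=1+st[1:,4].argmax(); ys,xs=np.where(l==k); print(n,st[k],[(int(x),int(y)) for x,y in ((xs[ys.argmin()],ys.min()),(xs[ys.argmax()],ys.max()),(xs.min(),ys[xs.argmin()]),(xs.max(),ys[xs.argmax()]))])
top=775/3.2+170-.35,132/3.2+150-.35
# top end centre: scene crop (52,75)/3+(150,80)
sc=(52/3+150-.3,75/3+80-.3)
T=[ray('scene',sc),ray('top',top)]; X=tri([(c,v[0]) for c,v in T]); print('head',X,proj('scene',X),sc,proj('top',X),top)
sc=(78/3+150-.3,230/3+80-.3); tp=(696/3.2+170-.35,172/3.2+150-.35)
X=tri([(c,v[0]) for c,v in (ray('scene',sc),ray('top',tp))]); print('tip',X,proj('scene',X),sc,proj('top',X),tp)
E
```

```text
scene [163 105  11  26 200] [(163, 105), (170, 130), (163, 105), (173, 121)]
top [399 188  12  11  76] [(408, 188), (399, 198), (399, 194), (410, 195)]
head [ 0.58641207 -0.39617612  0.1789355 ] [[166.75460736 104.61026308]] (167.03333333333333, 104.7) [[411.59580887 191.15604462]] (411.8375, 190.9)
tip [ 0.58581033 -0.39511034  0.00183561] [[175.52059959 156.31946266]] (175.7, 156.36666666666667) [[387.00583149 203.54942493]] (387.15, 203.4)
```

The blue lookalike stands at (0.586, -0.395) and is 0.179 m high. The finger passes about 40 mm away and the body passes above it. I proceed.

Request:
play_rows(commands=[[[0,0,0.4,0,52],[0,-0.05,0.5,0,52],[0,0,0.5,0,52],[0,0,0.5,0,52],[0,0,0.5,0,50],[0,0,0.2,0,40],[0,0,0,0,30],[0,0,0,0,18],[0,0,0,0,18],[0,0,0,0,18]]])

```text
time_s: 33.37
ee_pos: [0.5788, -0.305, 0.1617]
orientation: [3.045, 0.767, 0.002]
force: [0.6, -0.9, 3.1]
finger_gap: 0.0225
```

Request:
play_rows(commands=[[[0,0,-0.3,0,18],[0,0,-0.5,0,18],[0,0,-0.6,0,18],[0,0,-0.6,0,18],[0,0,-0.6,0,18],[0,0,-0.6,0,18],[0,0,-0.6,0,18],[0,0,-0.3,0,18],[0,0,0,0,18],[0,0,0,0,18]]])

```text
time_s: 34.2
ee_pos: [0.5784, -0.3046, 0.2834]
orientation: [3.046, 0.767, 0.0]
force: [-0.6, 0.7, -1.5]
finger_gap: 0.0221
```

```bash
python3 - <<'E'
from h import *
go(b2w([-.030,.125,.27]),-1.6)
im,P=snap('scene','s22',(130,0,330,150),4)
E
```

```text
t 34.2 pos [ 0.5784 -0.3046  0.2834] F [-0.6  0.7 -1.5] gap 22.1 jaw dir deg -61.7
units tool [  4.79 -12.91   0.44]
turn units about tool z (tool z down => negative of world) -10.02 joint6 0.41
```

View pics/s22.png

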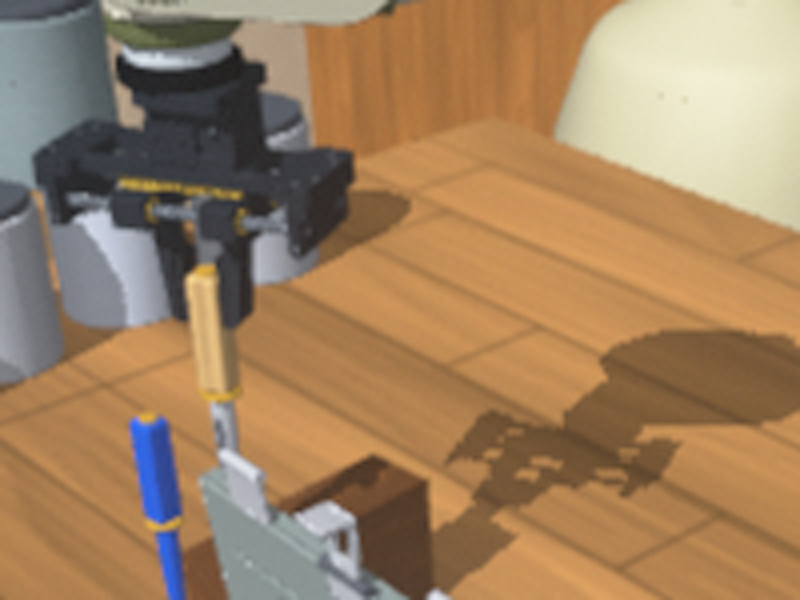

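Request:
play_rows(commands=[[[0.2,-0.5,0,0,18],[0.35,-0.92,0,0,18],[0.35,-0.92,0,0,18],[0.35,-0.92,0,0,18],[0.35,-0.92,0,0,18],[0.35,-0.92,0,0,18],[0.35,-0.92,0,0,18],[0.35,-0.92,0,0,18],[0.35,-0.92,0,0,18],[0.35,-0.92,0,0,18]]])

```text
time_s: 35.08
ee_pos: [0.5415, -0.0237, 0.2823]
orientation: [-3.045, -0.766, 0.003]
force: [0.7, -0.3, -1.2]
finger_gap: 0.0224
```

Request:
play_rows(commands=[[[0.35,-0.92,0,0,18],[0.35,-0.92,0,0,18],[0.35,-0.92,0,0,18],[0.34,-0.9,0,0,18],[0.2,-0.5,0,0,18],[0,0,0,-1,18],[0,0,0,-1,18],[0,0,0,-1,18],[0,0,0,-1,18],[0,0,0,-1,18]]])

```text
time_s: 35.92
ee_pos: [0.5248, 0.1075, 0.2822]
orientation: [-2.739, -1.536, 0.003]
force: [-0.4, -0.4, -2.3]
finger_gap: 0.0219
```

Request:
play_rows(commands=[[[0,0,0,-1,18],[0,0,0,-1,18],[0,0,0,-1,18],[0,0,0,-1,18],[0,0,0,-1,18],[0,0,0,0,18],[0,0,0,0,18],[0,0,0,0,18],[0,0,0,0,18],[0,0,0,0,18]]])

```text
time_s: 36.75
ee_pos: [0.5252, 0.1073, 0.2833]
orientation: [-2.256, -2.186, 0.0]
force: [0.3, -0.5, -0.6]
finger_gap: 0.022
```

```bash
python3 - <<'E'
from h import *
go(b2w([-.030,.127,.153]),-1.6)
im,P=snap('wrist','w23')
p=bot.sense()['ee_pos'];print(proj('wrist',[p-[0,0,.146]],P),proj('scene',[p-[0,0,.146]]))
snap('scene','s23',(180,30,380,180),4)
im,P=snap('top','t23',(150,100,400,300),3.2)
E
```

```text
t 36.75 pos [0.5252 0.1073 0.2833] F [ 0.3 -0.5 -0.6] gap 22.0 jaw dir deg -1.8
units tool [-0.03 -0.11  4.34]
turn units about tool z (tool z down => negative of world) -0.04 joint6 0.01
[[254.9031787  180.57306401]] [[311.15564732 188.55539742]]
```

View pics/w23.png

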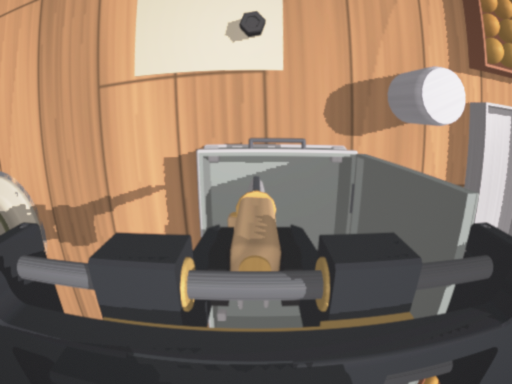

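View pics/s23.png

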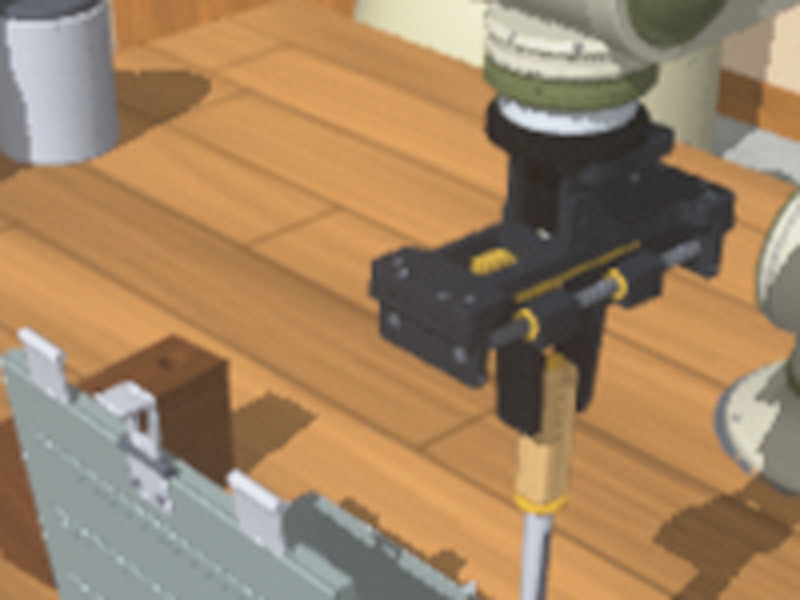

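View pics/t23.png

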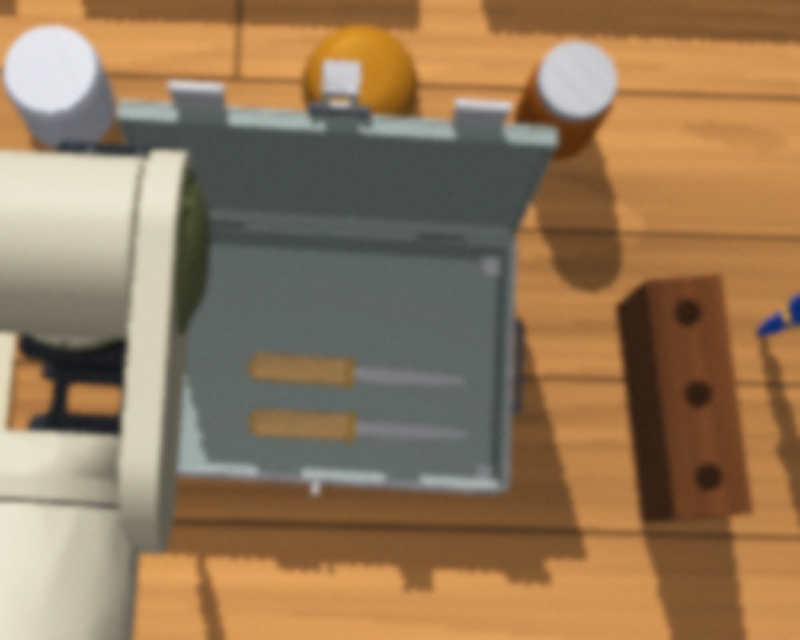

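Trier 3 hangs upright over the +y end. I measure where trier 2 lies before placing this one beside it.

```bash
python3 - <<'E'
from h import *
f=lambda p,z:w2b(plane('top',np.array(p)/3.2+[150,100]-.35,z)[0]).round(4)
for p in ((250,368),(354,372),(466,382),(303,356),(303,383),(250,424),(354,426),(466,434)): print(p,f(p,.02))
print('lid inner edge bottom', f((270,225),.064), f((510,245),.064))
# lid top edge corners height by two views
s=bot.sense()
for e in ((120,105),(556,130)):
    c,v=ray('top',np.array(e)/3.2+[150,100]-.35)
    for a in (1.6,1.65,1.7,1.75):
        # lid front top edge: box rel hinge (-.2,.014)->
        x=.1-.2*np.cos(a)+.014*np.sin(a); z=.064+.2*np.sin(a)+.014*np.cos(a)
        X=c+v[0]*((z-c[2])/v[0][2]); print(a,'pred',round(x,4),'seen',w2b(X).round(4))
go(b2w([.006,.127,.153]),-1.6)
E
```

```text
(250, 368) [-0.0101  0.0607  0.02  ]
(354, 372) [-0.0084 -0.0259  0.02  ]
(466, 382) [-0.0114 -0.1197  0.02  ]
(303, 356) [0.0025 0.0173 0.02  ]
(303, 383) [-0.0201  0.0159  0.02  ]
(250, 424) [-0.0566  0.0575  0.02  ]
(354, 426) [-0.0533 -0.0283  0.02  ]
(466, 434) [-0.0546 -0.1214  0.02  ]
lid inner edge bottom [0.1023 0.0502 0.064 ] [ 0.0976 -0.1467  0.064 ]
1.6 pred 0.1198 seen [0.1314 0.1486 0.2635]
1.65 pred 0.1298 seen [0.1318 0.1488 0.2623]
1.7 pred 0.1397 seen [0.1323 0.1491 0.2605]
1.75 pred 0.1494 seen [0.1331 0.1495 0.2583]
1.6 pred 0.1198 seen [ 0.1326 -0.1484  0.2635]
1.65 pred 0.1298 seen [ 0.133  -0.1486  0.2623]
1.7 pred 0.1397 seen [ 0.1336 -0.1489  0.2605]
1.75 pred 0.1494 seen [ 0.1343 -0.1493  0.2583]
t 36.9 pos [0.5252 0.1074 0.2834] F [ 0.7  0.6 -1.9] gap 22.4 jaw dir deg -1.8
units tool [-0.03  1.08  4.35]
turn units about tool z (tool z down => negative of world) -0.03 joint6 0.01
```

Request:
play_rows(commands=[[[0,0.5,0,0,18],[0,0.58,0.4,0,18],[0,0,0.7,0,18],[0,0,0.7,0,18],[0,0,0.7,0,18],[0,0,0.7,0,18],[0,0,0.6,0,18],[0,0,0.4,0,18],[0,0,0.1,0,18],[0,0,0,0,18]]])

```text
time_s: 37.73
ee_pos: [0.5574, 0.1064, 0.1539]
orientation: [-2.254, -2.186, 0.002]
force: [1.2, 0.8, -1.4]
finger_gap: 0.022
```

```bash
python3 - <<'E'
from h import *
go(b2w([.006,.127,.153]),-1.6)
snap('wrist','w24')
E
```

```text
t 37.73 pos [0.5574 0.1064 0.1539] F [ 1.2  0.8 -1.4] gap 22.0 jaw dir deg -1.8
units tool [-0.03  0.01  0.03]
turn units about tool z (tool z down => negative of world) -0.03 joint6 0.01
```

View pics/w24.png

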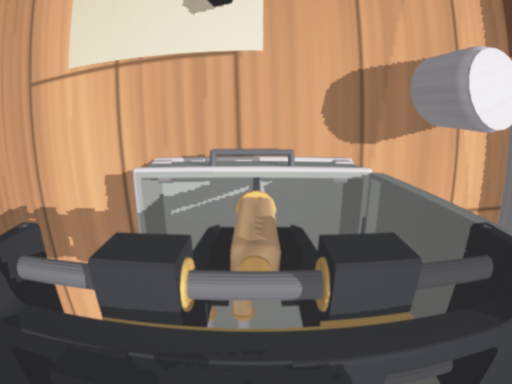

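The trier is inside, near the +y wall. I tilt toward -y.

Request:
play_rows(commands=[[[0,0,0.16,0,18],[-0.34,0,0.03,0,18],[-0.34,0,0.04,0,18],[-0.34,0,0.06,0,18],[-0.34,0,0.08,0,18],[-0.32,0,0.1,0,18],[-0.32,0,0.12,0,18],[-0.31,0,0.14,0,18],[-0.31,0,0.15,0,18],[0,0,0,0,18]]])

```text
time_s: 38.62
ee_pos: [0.5557, 0.026, 0.1281]
orientation: [2.256, 2.184, 0.001]
force: [1.7, -2.4, 5.5]
finger_gap: 0.0217
```

```bash
python3 - <<'E'
from h import *
go(b2w([.006,.127,.153]),-1.6)
snap('wrist','w25')
snap('scene','s25',(150,60,350,210),4)
E
```

```text
t 38.62 pos [0.5557 0.026  0.1281] F [ 1.7 -2.4  5.5] gap 21.7 jaw dir deg -1.8
units tool [ 2.64 -0.02 -0.83]
turn units about tool z (tool z down => negative of world) -0.04 joint6 -0.13
```

View pics/w25.png

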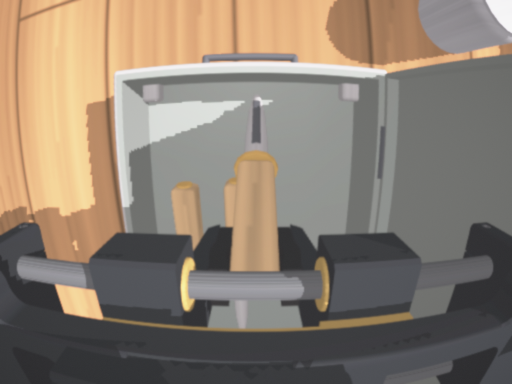

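View pics/s25.png

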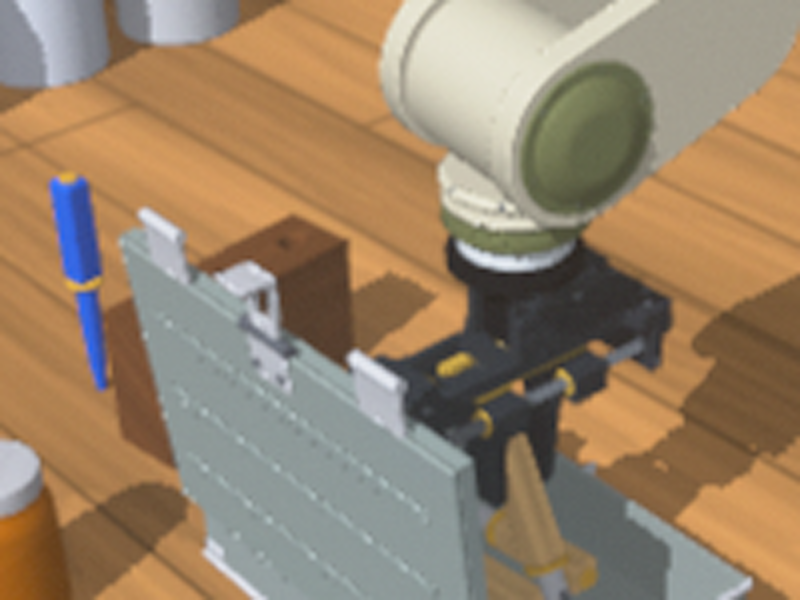

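Request:
play_rows(commands=[[[-0.35,0,0.21,0,18],[-0.34,0,0.24,0,18],[-0.32,0,0.26,0,18],[-0.3,0,0.28,0,18],[-0.28,0,0.31,0,18],[-0.25,0,0.33,0,18],[-0.23,0,0.34,0,18],[-0.2,0,0.36,0,18],[-0.08,0,0.18,0,18],[0,0,0,0,18]]])

```text
time_s: 39.55
ee_pos: [0.5524, -0.0432, 0.0511]
orientation: [-2.254, -2.185, 0.003]
force: [1.0, -1.2, 0.0]
finger_gap: 0.0216
```

```bash
python3 - <<'E'
from h import *
go(b2w([.006,.127,.153]),-1.6)
snap('wrist','w26')
E
```

```text
t 39.55 pos [ 0.5524 -0.0432  0.0511] F [ 1.  -1.2  0. ] gap 21.6 jaw dir deg -1.8
units tool [ 4.96  0.01 -3.39]
turn units about tool z (tool z down => negative of world) -0.03 joint6 -0.26
```

View pics/w26.png

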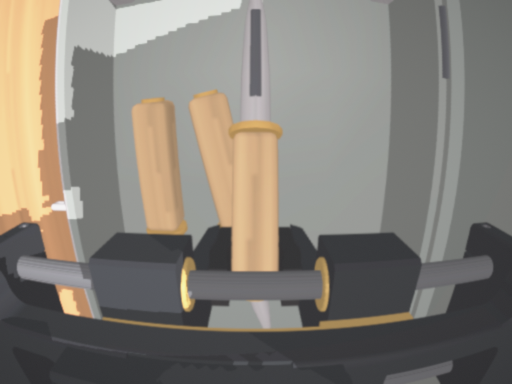

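Trier 2 was nudged a little (handle now angled at (213,160)), which is harmless. I release trier 3 and lift.

Request:
play_rows(commands=[[[0,0,0,0,24],[0,0,0,0,30],[0,0,0,0,34],[0,0,0,0,34],[0,0,0,0,34],[0,0,-0.5,0,34],[0,0,-0.8,0,40],[0,0,-1,0,50],[0,0,-1,0,60],[0,0,-1,0,60]]])

```text
time_s: 40.43
ee_pos: [0.5528, -0.0425, 0.1833]
orientation: [-2.255, -2.187, 0.0]
force: [0.7, 0.9, 0.1]
finger_gap: 0.0576
```

Request:
play_rows(commands=[[[-0.5,0,-1,0,60],[-1,0,-1,0,60],[-1,0,-0.5,0,60],[-1,0,0,0,60],[0,0,0,0,60],[0,0,0,0,60],[0,0,0,0,60],[0,0,0,0,60],[0,0,0,0,60],[0,0,0,0,60]]])

```text
time_s: 41.27
ee_pos: [0.5499, -0.1462, 0.2561]
orientation: [-2.253, -2.189, 0.0]
force: [0.4, -0.7, 0.8]
finger_gap: 0.0599
```

```bash
python3 - <<'E'
from h import *
go(b2w([.006,.127,.153]),-1.6)
snap('wrist','w27')
snap('scene','s27')
E
```

```text
t 41.27 pos [ 0.5499 -0.1462  0.2561] F [ 0.4 -0.7  0.8] gap 59.9 jaw dir deg -1.7
units tool [8.39 0.01 3.44]
turn units about tool z (tool z down => negative of world) -0.01 joint6 -0.44
```

View pics/w27.png

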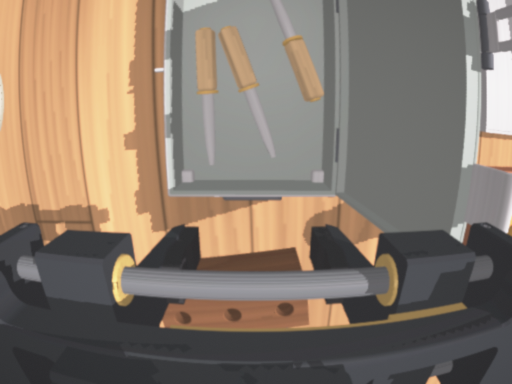

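View pics/s27.png

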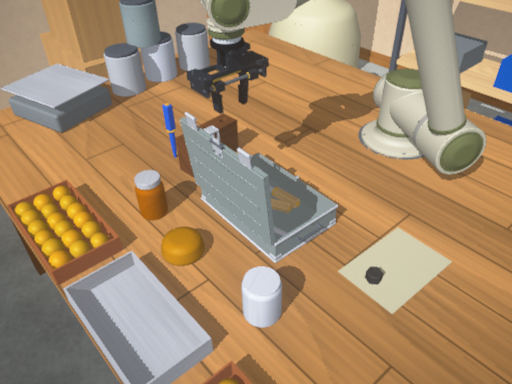

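All three triers lie flat in the trunk: handles (205,60), (238,58) and (303,70). The stand's bores are empty and the weight is still on the mat at (374,275). Next I find a free spot for the weight and head to the mat.

```bash
python3 - <<'E'
from h import *
for p in ((273,157),(318,98),(288,40),(318,176),(303,135),(211,162),(240,150),(224,27),(275,0)): print(p,w2b(plane('wrist',p,.015)[0]).round(3))
im=bot.capture('top'); P=bot.camera_params('top')
m=(im.max(2)<70).astype('uint8'); m[:,160:]=0; m[:195]=0;m[290:]=0;m[:,:80]=0
n,l,st,ce=cv2.connectedComponentsWithStats(m)
for i in range(1,n):
    if st[i,4]>20: print(st[i],ce[i],plane('top',ce[i],.02))
im=bot.capture('scene')
m=(im.max(2)<60).astype('uint8'); m[:,:345]=0; m[:235]=0;m[310:]=0;m[:,450:]=0
n,l,st,ce=cv2.connectedComponentsWithStats(m)
for i in range(1,n):
    if st[i,4]>20: print(st[i],ce[i],plane('scene',ce[i],.014))
E
```

```text
(273, 157) [ 0.029 -0.115  0.015]
(318, 98) [ 0.088 -0.036  0.015]
(288, 40) [0.049 0.041 0.015]
(318, 176) [ 0.091 -0.14   0.015]
(303, 135) [ 0.069 -0.085  0.015]
(211, 162) [-0.052 -0.121  0.015]
(240, 150) [-0.014 -0.105  0.015]
(224, 27) [-0.034  0.059  0.015]
(275, 0) [0.032 0.098 0.015]
[122 212  12  12 104] [127.24038462 217.19230769] [[0.52498175 0.30421031 0.02      ]]
```

Request:
play_rows(commands=[[[1,0,0,0,60],[1,0,0,0,60],[1,0,0,0,60],[1,0,0,0,60],[1,0,0,0,60],[1,0,0,0,60],[1,0,0,0,60],[1,0,0,0,60],[1,0,0,0,60],[1,0,0,0,60]]])

```text
time_s: 42.3
ee_pos: [0.5588, 0.1544, 0.2563]
orientation: [2.255, 2.187, 0.0]
force: [0.2, -0.6, 0.7]
finger_gap: 0.0599
```

Request:
play_rows(commands=[[[1,0.4,0,0,60],[1,0.4,0,0,60],[0.3,0.2,0.5,0,60],[0,0,0.8,0,60],[0,0,0.8,0,60],[0,0,0,0,60],[0,0,0,0,60],[0,0,0,0,60],[0,0,0,0,60],[0,0,0,0,60]]])

```text
time_s: 43.13
ee_pos: [0.5916, 0.2207, 0.1947]
orientation: [2.254, 2.186, 0.003]
force: [-0.7, -0.8, 0.7]
finger_gap: 0.06
```

```bash
python3 - <<'E'
from h import *
go([.525,.304,.1],-1.6)
im,P=snap('wrist','w28')
print(proj('wrist',[[.525,.304,.024]],P))
E
```

```text
t 43.13 pos [0.5916 0.2207 0.1947] F [-0.7 -0.8  0.7] gap 60.0 jaw dir deg -1.8
units tool [ 2.71 -2.31  3.15]
turn units about tool z (tool z down => negative of world) -0.03 joint6 0.2
[[189.49447986 101.67620522]]
```

View pics/w28.png

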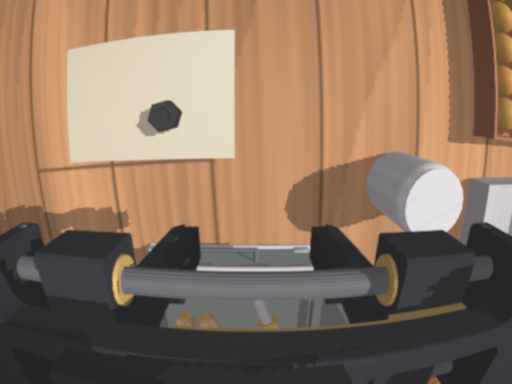

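```bash
python3 - <<'E'
from h import *
im=np.load('/tmp/w28.npy'); print(plane('wrist',(165,115),.024), plane('wrist',(165,114),.012))
print(plane('wrist',[(69,48),(235,32),(234,158),(70,162)],0))
cv2.imwrite('pics/w28c.png',cv2.resize(im[85:145,130:200],None,fx=8,fy=8,interpolation=cv2.INTER_CUBIC)[:,:,::-1])
snap('top','t28',(80,190,180,300),5)
E
```

```text
[[0.49675585 0.29171771 0.024     ]] [[0.49316774 0.29306944 0.012     ]]
[[0.35641227 0.3970015  0.        ]
 [0.57440823 0.38453287 0.        ]
 [0.56829673 0.23747278 0.        ]
 [0.34761149 0.2451776  0.        ]]
```

View pics/w28c.png

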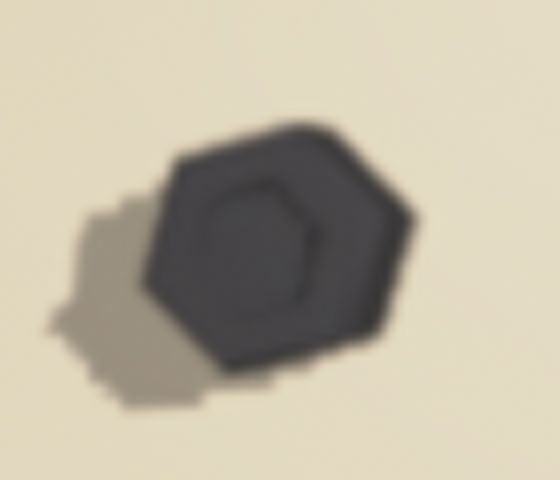

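View pics/t28.png

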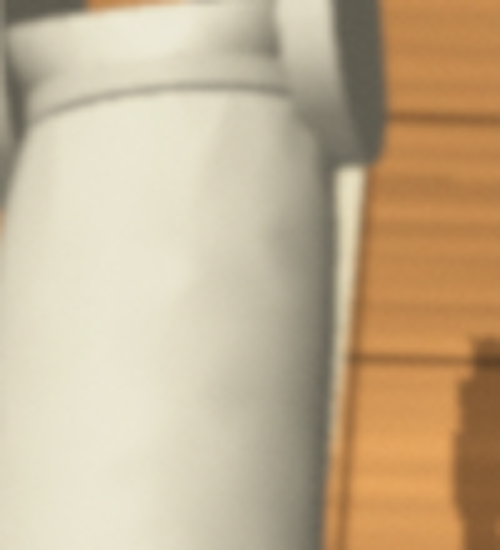

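The weight has been knocked aside since the last view: it now sits at about (0.495, 0.292), while the mat corners still measure right. I compute its orientation and move above it.

```bash
python3 - <<'E'
from h import *
C=np.array([(172,160),(308,125),(395,212),(365,332),(228,370),(145,285)])/8+[130,85]-.4
X=plane('wrist',C,.024); print(X.mean(0)); 
for i in range(6):
    e=X[(i+1)%6]-X[i]; print(np.linalg.norm(e).round(4),(np.degrees(np.arctan2(e[1],e[0]))%60).round(1))
for i in range(3): print('diag',np.linalg.norm(X[i]-X[i+3]).round(4))
go([.496,.292,.12],-1.6)
E
```

```text
[0.49433757 0.29138669 0.024     ]
0.0201 8.5
0.0173 12.1
0.0167 12.2
0.0203 10.6
0.0171 11.9
0.0176 13.4
diag 0.0369
diag 0.0352
diag 0.0372
t 43.23 pos [0.5913 0.2208 0.1942] F [0.7 0.8 0.3] gap 59.9 jaw dir deg -1.7
units tool [ 2.27 -3.25  2.47]
turn units about tool z (tool z down => negative of world) -0.02 joint6 0.2
```

Its diagonals are about 36.5 mm, so this is w100. The flats' normal is at -78.5°. I turn there and move over it.

Request:
play_rows(commands=[[[0,0,0,1,60],[0,0,0,1,60],[0,0,0,1,60],[0,0,0,1,60],[0,0,0,1,60],[0,0,0,1,60],[0,0,0,1,60],[0,0,0,1,60],[0,0,0,1,60],[0,0,0,1,60]]])

```text
time_s: 44.07
ee_pos: [0.5912, 0.2208, 0.1937]
orientation: [3.049, 0.759, 0.001]
force: [-0.1, -1.2, -0.6]
finger_gap: 0.0599
```

Request:
play_rows(commands=[[[0,0,0,1,60],[0,0,0,1,60],[0,0,0,0.8,60],[-0.6,-0.7,0.3,0,60],[-0.7,-0.7,0.6,0,60],[-0.7,-0.8,0.6,0,60],[-0.7,-0.75,0.6,0,60],[0,0,0.3,0,60],[0,0,0,0,60],[0,0,0,0,60]]])

```text
time_s: 44.9
ee_pos: [0.4949, 0.2914, 0.1217]
orientation: [3.126, 0.314, 0.001]
force: [0.4, -0.3, 0.4]
finger_gap: 0.0597
```

```bash
python3 - <<'E'
from h import *
go([.4945,.2915,.008],-78.5)
im,P=snap('wrist','w29')
print(proj('wrist',[[.4945,.2915,.024]],P))
E
```

```text
t 44.9 pos [0.4949 0.2914 0.1217] F [ 0.4 -0.3  0.4] gap 59.7 jaw dir deg -78.5
units tool [-0.02 -0.01  3.79]
turn units about tool z (tool z down => negative of world) -0.01 joint6 1.7
[[252.90771289 194.60934755]]
```

View pics/w29.png

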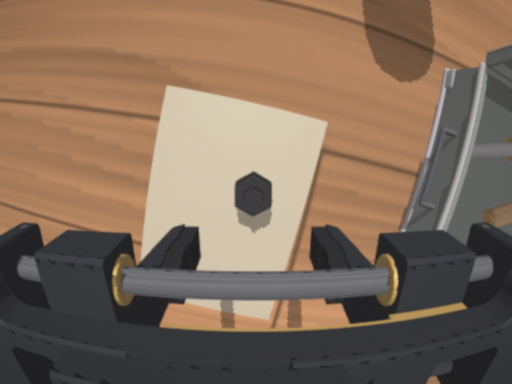

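The weight sits at (253,193), exactly as predicted, with flats left and right. I descend and grip.

Request:
play_rows(commands=[[[0,0,0.5,0,60],[0,0,0.8,0,60],[0,0,0.8,0,60],[0,0,0.7,0,60],[0,0,0.6,0,60],[0,0,0.3,0,55],[0,0,0.1,0,45],[0,0,0,0,35],[0,0,0,0,26],[0,0,0,0,26]]])

```text
time_s: 45.78
ee_pos: [0.4949, 0.2916, 0.0084]
orientation: [-3.125, -0.313, -0.004]
force: [1.0, -0.1, 0.6]
finger_gap: 0.0315
```

Request:
play_rows(commands=[[[0,0,0,0,26],[0,0,-0.3,0,26],[0,0,-0.6,0,26],[0,0,-0.8,0,26],[0,0,-0.9,0,26],[0,0,-0.9,0,26],[0,0,-0.9,0,26],[0,0,-0.5,0,26],[0,0,0,0,26],[0,0,0,0,26]]])

```text
time_s: 46.62
ee_pos: [0.4939, 0.2915, 0.1548]
orientation: [-3.126, -0.314, -0.002]
force: [-0.8, -0.0, -1.4]
finger_gap: 0.0316
```

```bash
python3 - <<'E'
from h import *
go(b2w([.056,-.088,.15]),-91.6)
im,P=snap('wrist','w30')
E
```

```text
t 46.62 pos [0.4939 0.2915 0.1548] F [-0.8 -0.  -1.4] gap 31.6 jaw dir deg -78.5
units tool [ 0.84 13.86  0.16]
turn units about tool z (tool z down => negative of world) 2.18 joint6 1.7
```

View pics/w30.png

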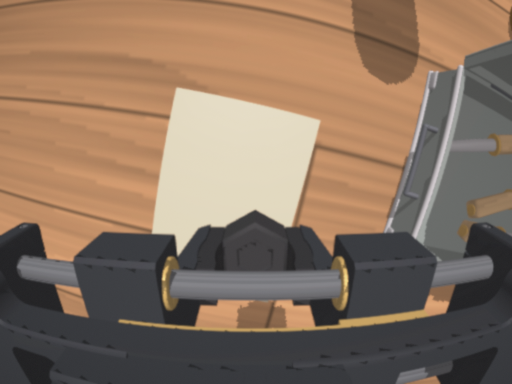

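Request:
play_rows(commands=[[[0,0,0,1,26],[0,0,0,1,26],[0.1,0.6,0,0,26],[0.27,0.95,0,0,26],[0.27,0.95,0,0,26],[0.27,0.95,0,0,26],[0.27,0.95,0,0,26],[0.27,0.95,0,0,26],[0.27,0.95,0,0,26],[0.27,0.95,0,0,26]]])

```text
time_s: 47.5
ee_pos: [0.5512, 0.0721, 0.1526]
orientation: [-3.141, 0.015, 0.005]
force: [1.0, 0.2, -0.9]
finger_gap: 0.0317
```

Request:
play_rows(commands=[[[0.27,0.95,0,0,26],[0.27,0.95,0,0,26],[0.27,0.95,0,0,26],[0.27,0.95,0,0,26],[0.27,0.95,0,0,26],[0.27,0.95,0,0,26],[0.1,0.4,0,0,26],[0,0,0,0,26],[0,0,0,0,26],[0,0,0,0,26]]])

```text
time_s: 48.33
ee_pos: [0.6011, -0.1086, 0.1536]
orientation: [-3.141, 0.013, 0.002]
force: [0.1, 0.4, -1.0]
finger_gap: 0.0313
```

```bash
python3 - <<'E'
from h import *
go(b2w([.056,-.088,.014]),-91.6)
im,P=snap('wrist','w31')
snap('top','t31',(170,100,370,270),4)
E
```

```text
t 48.33 pos [ 0.6011 -0.1086  0.1536] F [ 0.1  0.4 -1. ] gap 31.3 jaw dir deg -90.5
units tool [0.02 0.08 4.65]
turn units about tool z (tool z down => negative of world) 0.19 joint6 1.21
```

View pics/w31.png

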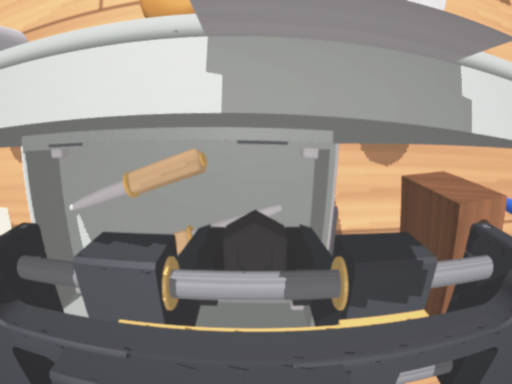

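View pics/t31.png

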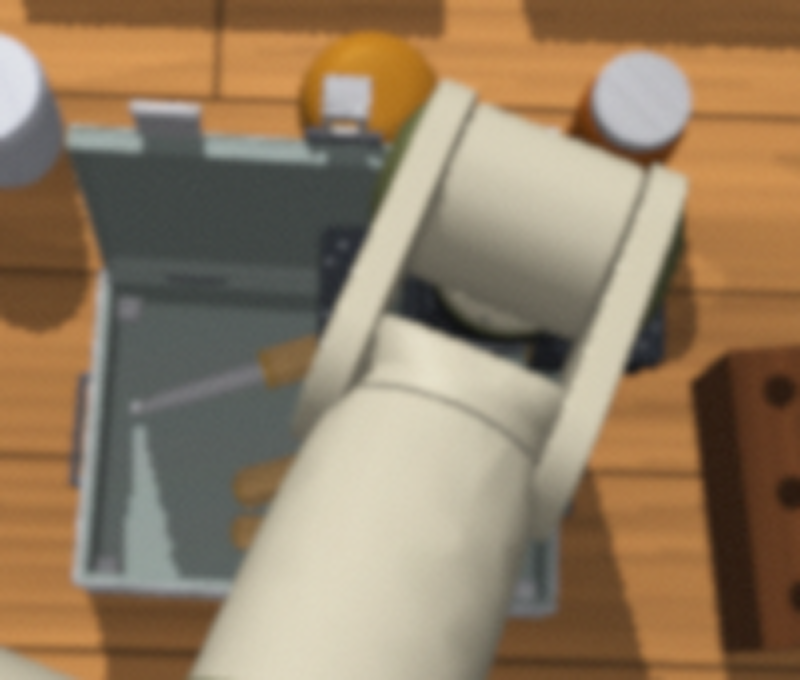

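```bash
python3 - <<'E'
from h import *
for p in ((280,208),(220,230),(204,158),(185,232),(310,153)): print(p,w2b(plane('wrist',p,.012)[0]).round(3))
print(w2b(bot.sense()['ee_pos']))
E
```

```text
(280, 208) [ 0.03  -0.113  0.012]
(220, 230) [ 0.004 -0.052  0.012]
(204, 158) [ 0.08  -0.036  0.012]
(185, 232) [ 0.001 -0.014  0.012]
(310, 153) [ 0.087 -0.141  0.012]
[ 0.05580976 -0.08553563  0.15409459]
```

The spot is clear: trier 2's tip is at box (0.030, -0.113) and the weight goes to (0.056, -0.086). I lower and release.

Request:
play_rows(commands=[[[0,0,0.5,0,26],[0,0,0.8,0,26],[0,0,0.8,0,26],[0,0,0.8,0,26],[0,0,0.7,0,26],[0,0,0.5,0,26],[0,0,0.3,0,26],[0,0,0.2,0,26],[0,0,0,0,26],[0,0,0,0,30]]])

```text
time_s: 49.27
ee_pos: [0.602, -0.1098, 0.0169]
orientation: [3.141, -0.014, 0.001]
force: [0.2, 0.9, -0.5]
finger_gap: 0.0316
```

Request:
play_rows(commands=[[[0,0,0,0,38],[0,0,0,0,42],[0,0,0,0,42],[0,0,-0.6,0,42],[0,0,-0.9,0,42],[0,0,-0.9,0,50],[-0.5,0,-0.9,0,60],[-0.5,0,-0.9,0,60],[-0.5,0,-0.9,0,60],[-0.5,0,-0.9,0,60]]])

```text
time_s: 50.1
ee_pos: [0.5408, -0.1094, 0.1979]
orientation: [3.141, -0.015, 0.001]
force: [-0.3, -0.5, 0.4]
finger_gap: 0.0601
```

```bash
python3 - <<'E'
from h import *
go(b2w([.056,-.088,.014]),-91.6)
im,P=snap('wrist','w32')
E
```

```text
t 50.1 pos [ 0.5408 -0.1094  0.1979] F [-0.3 -0.5  0.4] gap 60.1 jaw dir deg -90.5
units tool [2.02 0.03 6.13]
turn units about tool z (tool z down => negative of world) 0.18 joint6 1.17
```

View pics/w32.png

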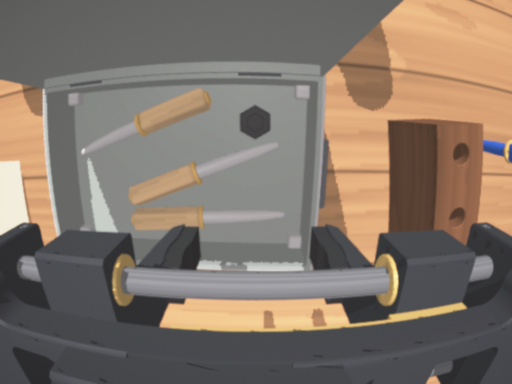

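All three triers and the weight (255,122) lie flat inside. Now the lid: I go up and over to the left tab.

Request:
play_rows(commands=[[[0,0,-0.9,0,60],[0,0,-0.9,0,60],[0,0,-0.9,0,60],[0,0,-0.9,0,60],[0,0,-0.9,0,60],[0.4,-0.8,-0.2,0,60],[0.5,-0.9,0,0,60],[0.5,-0.9,0,0,60],[0.6,-0.9,0,0,60],[0,0,0,0,60]]])

```text
time_s: 50.98
ee_pos: [0.6042, -0.001, 0.3367]
orientation: [-3.14, 0.008, -0.001]
force: [0.6, 0.4, 0.8]
finger_gap: 0.0602
```

```bash
python3 - <<'E'
from h import *
go(b2w([.133,.096,.34]),-91.6)
im,P=snap('wrist','w33')
print(proj('wrist',[b2w([.134,.095,.282]),b2w([.136,.095,.294])],P))
E
```

```text
t 50.98 pos [ 0.6042 -0.001   0.3367] F [0.6 0.4 0.8] gap 60.2 jaw dir deg -90.3
units tool [ 2.64 -2.41 -0.1 ]
turn units about tool z (tool z down => negative of world) 0.22 joint6 1.38
[[149.91527879  98.96646822]
 [143.80332138  95.21768139]]
```

View pics/w33.png

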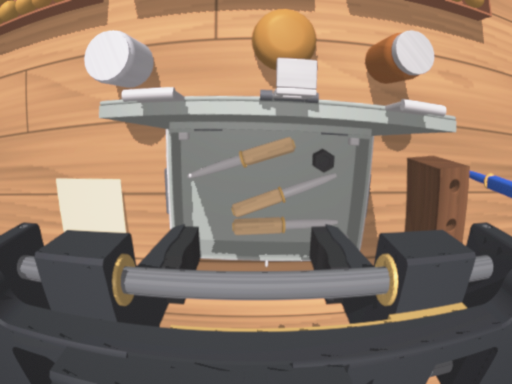

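The left tab at (148,95) matches the prediction. I move over it.

Request:
play_rows(commands=[[[0,0,0,0.2,60],[0.6,-0.6,0,0,60],[0.8,-0.7,0,0,60],[0.8,-0.7,0,0,60],[0.45,-0.4,0,0,60],[0,0,0,0,60],[0,0,0.2,0,60],[0,0,0.3,0,60],[0,0,0,0,60],[0,0,0,0,60]]])

```text
time_s: 51.87
ee_pos: [0.6835, 0.0632, 0.3225]
orientation: [3.141, -0.051, -0.001]
force: [-0.1, 0.2, 0.3]
finger_gap: 0.0601
```

```bash
python3 - <<'E'
from h import *
go(b2w([.135,.096,.268]),-91.6)
im,P=snap('wrist','w34')
snap('scene','s34',(170,30,370,180),4)
E
```

```text
t 51.87 pos [0.6835 0.0632 0.3225] F [-0.1  0.2  0.3] gap 60.1 jaw dir deg -91.8
units tool [ 0.07 -0.25  1.82]
turn units about tool z (tool z down => negative of world) -0.04 joint6 1.52
```

View pics/w34.png

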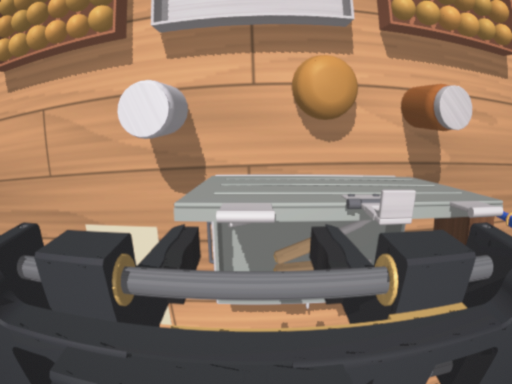

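View pics/s34.png

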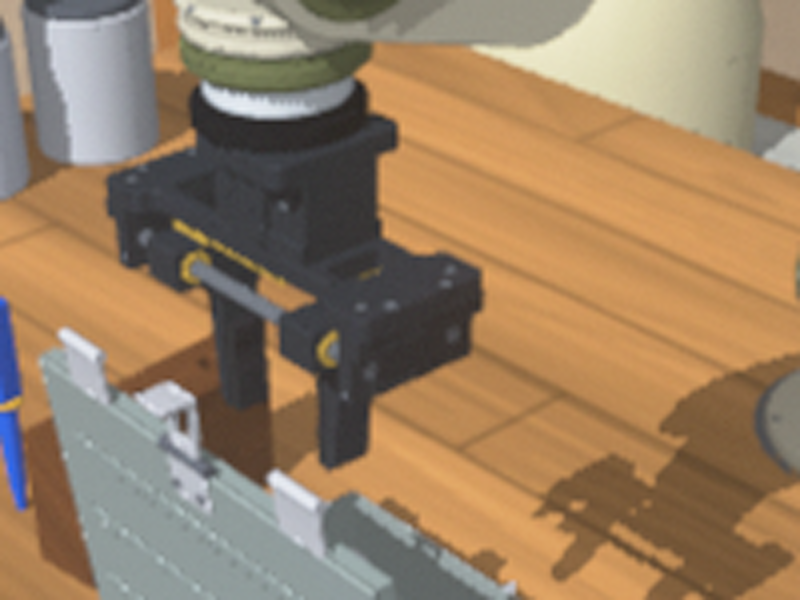

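```bash
python3 - <<'E'
from h import *
print(w2b(plane('wrist',[(245,215)],.292)[0]), proj('wrist',[b2w([.136,.095,.292])]), 'tcp',w2b(bot.sense()['ee_pos']))
E
```

```text
[0.1381686  0.09368361 0.292     ] [[242.96300767 218.24295654]] tcp [0.13340556 0.08893242 0.3231602 ]
```

Tab confirmed at box (0.137, 0.094). I descend, pinch, and begin reversing the arc.

Request:
play_rows(commands=[[[0.08,-0.2,0.2,0,60],[0,0,0.4,0,60],[0,0,0.5,0,60],[0,0,0.4,0,60],[0,0,0.3,0,60],[0,0,0,0,50],[0,0,0,0,42],[0,0,0,0,36],[0,0,0,0,32],[0,0,0,0,32]]])

```text
time_s: 52.8
ee_pos: [0.6871, 0.0691, 0.2692]
orientation: [3.139, -0.05, 0.002]
force: [-1.0, -5.2, 1.2]
finger_gap: 0.0351
```

```bash
python3 - <<'E'
from h import *
go(b2w([.135,.096,.268]),-91.6)
p=w2b(bot.sense()['ee_pos']); 
# tab contact approx at r=.22 ; current lid 1.67
r=lambda th:np.array([-225*np.cos(th)+13*np.sin(th),225*np.sin(th)+13*np.cos(th)])
for k in range(0,28):
    a=1.66-.06*k; d=(r(a-.06)-r(a))/30; print(round(a-.06,2),d.round(2),end=' | ')
E
```

```text
t 52.8 pos [0.6871 0.0691 0.2692] F [-1.  -5.2  1.2] gap 35.1 jaw dir deg -91.8
units tool [-0.05 -0.05  0.04]
turn units about tool z (tool z down => negative of world) -0.04 joint6 1.53
1.6 [-0.45  0.05] | 1.54 [-0.45  0.03] | 1.48 [-0.45 -0.  ] | 1.42 [-0.45 -0.03] | 1.36 [-0.45 -0.06] | 1.3 [-0.44 -0.08] | 1.24 [-0.44 -0.11] | 1.18 [-0.43 -0.13] | 1.12 [-0.42 -0.16] | 1.06 [-0.41 -0.19] | 1.0 [-0.4  -0.21] | 0.94 [-0.39 -0.23] | 0.88 [-0.37 -0.26] | 0.82 [-0.36 -0.28] | 0.76 [-0.34 -0.3 ] | 0.7 [-0.32 -0.32] | 0.64 [-0.3  -0.34] | 0.58 [-0.28 -0.35] | 0.52 [-0.26 -0.37] | 0.46 [-0.23 -0.38] | 0.4 [-0.21 -0.4 ] | 0.34 [-0.19 -0.41] | 0.28 [-0.16 -0.42] | 0.22 [-0.14 -0.43] | 0.16 [-0.11 -0.44] | 0.1 [-0.08 -0.44] | 0.04 [-0.06 -0.45] | -0.02 [-0.03 -0.45] |
```

Request:
play_rows(commands=[[[-0.45,0,-0.05,0,32],[-0.45,0,-0.03,0,32],[-0.45,0,0,0,32],[-0.45,0,0.03,0,32],[-0.45,0,0.06,0,32],[-0.44,0,0.08,0,32],[-0.44,0,0.11,0,32],[-0.43,0,0.13,0,32],[-0.42,0,0.16,0,32],[-0.41,0,0.19,0,32]]])

```text
time_s: 53.63
ee_pos: [0.5561, 0.0732, 0.2501]
orientation: [3.139, -0.049, 0.011]
force: [2.7, -6.4, 5.6]
finger_gap: 0.0352
```

```bash
python3 - <<'E'
from h import *
go(b2w([.135,.096,.268]),-91.6); print(w2b(bot.sense()['ee_pos']))
snap('scene','s35',(170,30,370,180),4)
E
```

```text
t 53.63 pos [0.5561 0.0732 0.2501] F [ 2.7 -6.4  5.6] gap 35.2 jaw dir deg -91.8
units tool [ 4.32 -0.05 -0.57]
turn units about tool z (tool z down => negative of world) -0.03 joint6 1.52
[0.00537554 0.0948197  0.25007051]
```

View pics/s35.png

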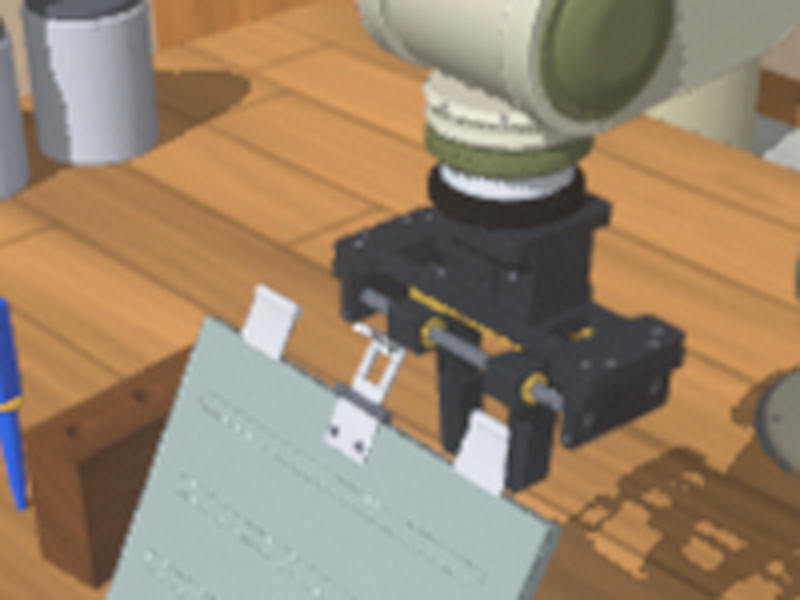

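Closing well, with the hasp still out at (378,365). I continue.

Request:
play_rows(commands=[[[-0.4,0,0.21,0,32],[-0.39,0,0.23,0,32],[-0.37,0,0.26,0,32],[-0.36,0,0.28,0,32],[-0.34,0,0.3,0,32],[-0.32,0,0.32,0,32],[-0.3,0,0.34,0,32],[-0.28,0,0.35,0,32],[-0.26,0,0.37,0,32],[0,0,0,0,32]]])

```text
time_s: 54.52
ee_pos: [0.464, 0.0761, 0.1673]
orientation: [3.139, -0.048, 0.0]
force: [-0.4, -7.4, -6.9]
finger_gap: 0.0348
```

```bash
python3 - <<'E'
from h import *
go(b2w([.135,.096,.268]),-91.6); print(w2b(bot.sense()['ee_pos']))
snap('scene','s36',(170,60,370,210),4)
E
```

```text
t 54.52 pos [0.464  0.0761 0.1673] F [-0.4 -7.4 -6.9] gap 34.8 jaw dir deg -91.7
units tool [ 7.39 -0.04 -3.35]
turn units about tool z (tool z down => negative of world) -0.02 joint6 1.51
[-0.08679263  0.09504822  0.16733171]
```

View pics/s36.png

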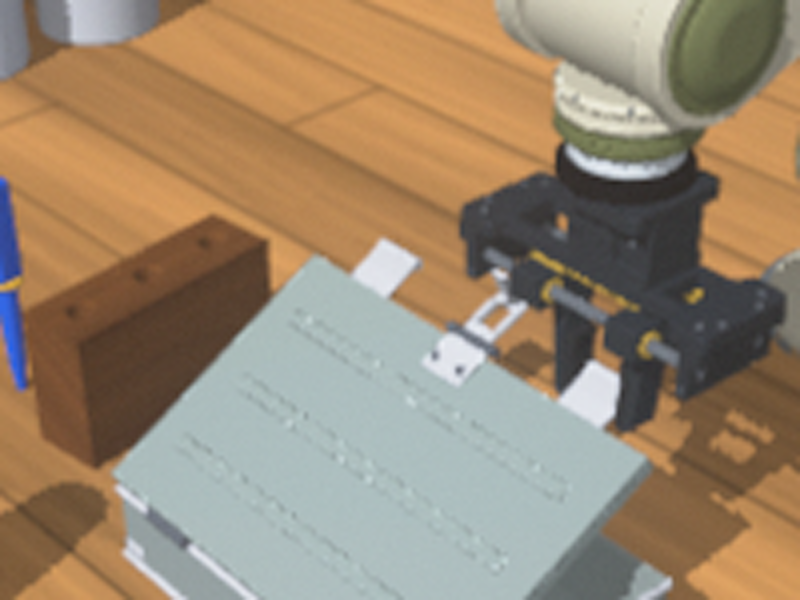

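Request:
play_rows(commands=[[[-0.23,0,0.38,0,32],[-0.21,0,0.4,0,32],[-0.19,0,0.41,0,32],[-0.16,0,0.42,0,32],[-0.14,0,0.43,0,32],[-0.11,0,0.44,0,32],[-0.08,0,0.44,0,32],[-0.05,0,0.3,0,32],[-0.02,0,0.15,0,32],[0,0,0,0,32]]])

```text
time_s: 55.4
ee_pos: [0.4304, 0.0772, 0.0669]
orientation: [3.139, -0.047, 0.004]
force: [2.8, -7.3, -7.7]
finger_gap: 0.0352
```

```bash
python3 - <<'E'
from h import *
go(b2w([-.125,.097,.062]),-91.6); print(w2b(bot.sense()['ee_pos']))
snap('scene','s37',(170,80,370,230),4)
E
```

```text
t 55.4 pos [0.4304 0.0772 0.0669] F [ 2.8 -7.3 -7.7] gap 35.2 jaw dir deg -91.7
units tool [-0.16 -0.06  0.16]
turn units about tool z (tool z down => negative of world) -0.02 joint6 1.51
[-0.12035369  0.09519213  0.06686771]
```

View pics/s37.png

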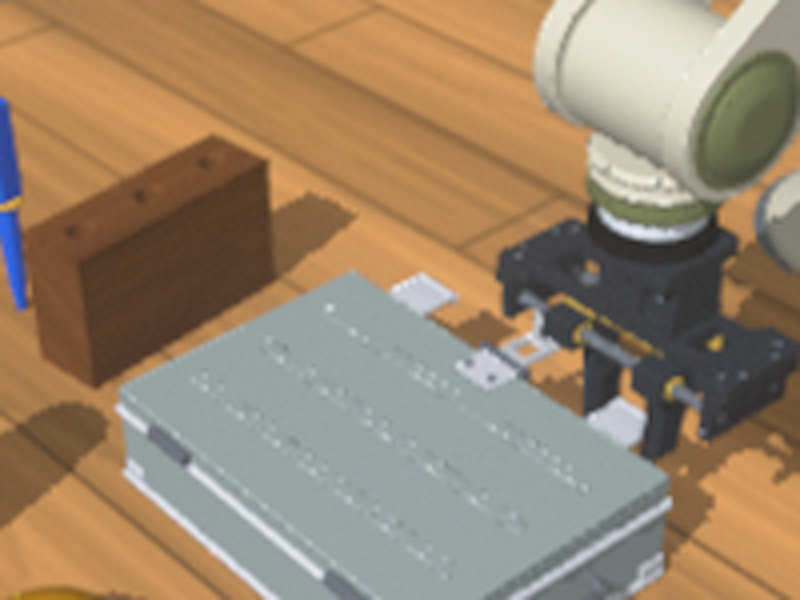

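Almost shut. I press the tab down a bit more.

Request:
play_rows(commands=[[[0,0,0.1,0,32],[0,0,0.1,0,32],[0,0,0.1,0,32],[0,0,0,0,32],[0,0,0,0,32],[0,0,0,0,32],[0,0,0,0,32],[0,0,0,0,32],[0,0,0,0,32],[0,0,0,0,32]]])

```text
time_s: 56.28
ee_pos: [0.4304, 0.0772, 0.0597]
orientation: [3.139, -0.047, 0.007]
force: [-4.1, -7.1, 14.6]
finger_gap: 0.0351
```

```bash
python3 - <<'E'
from h import *
go(b2w([-.125,.097,.062]),-91.6); print(w2b(bot.sense()['ee_pos']))
snap('scene','s38',(170,80,370,270),3)
E
```

```text
t 56.28 pos [0.4304 0.0772 0.0597] F [-4.1 -7.1 14.6] gap 35.1 jaw dir deg -91.7
units tool [-0.16 -0.06 -0.08]
turn units about tool z (tool z down => negative of world) -0.02 joint6 1.51
[-0.12033385  0.09519827  0.05969548]
```

View pics/s38.png

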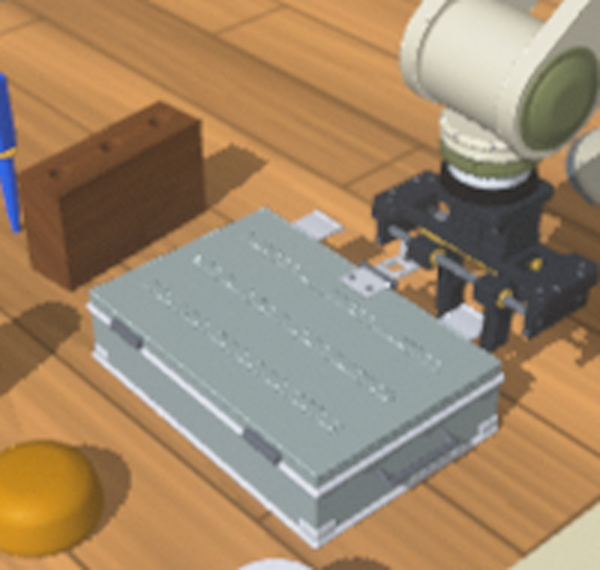

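The lid is seated and contact force is building (14.6 N up). I release, rise, and move toward the hasp.

Request:
play_rows(commands=[[[0,0,0,0,45],[0,0,0,0,58],[0,0,0,0,60],[0,0,-0.6,0,60],[0,0,-0.9,0,60],[0,0,-0.9,0,60],[-0.3,0.8,0,0,40],[-0.3,0.8,0,0,20],[-0.3,0.8,0,0,2],[-0.3,0.7,0,0,2]]])

```text
time_s: 57.17
ee_pos: [0.3898, -0.0145, 0.1301]
orientation: [3.141, -0.047, 0.001]
force: [0.7, -0.2, 0.1]
finger_gap: 0.0359
```

```bash
python3 - <<'E'
from h import *
go(b2w([-.075,.05,.085]),-91.6); print(w2b(bot.sense()['ee_pos']))
snap('wrist','w39')
E
```

```text
t 57.17 pos [ 0.3898 -0.0145  0.1301] F [ 0.7 -0.2  0.1] gap 35.9 jaw dir deg -91.7
units tool [ 2.77 -1.59  1.51]
turn units about tool z (tool z down => negative of world) -0.02 joint6 1.26
[-0.15831368  0.00233608  0.13013316]
```

View pics/w39.png

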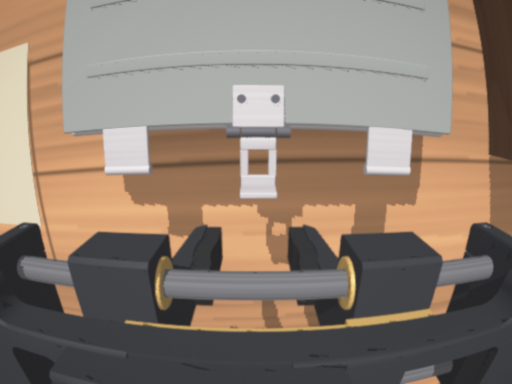

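The wrist view shows the hasp straight out at (258,165) with tabs on both sides. I press the lid top with closed fingers to be sure it is shut.

Request:
play_rows(commands=[[[0.5,-0.4,0,0,2],[0.8,-0.4,0,0,2],[0.8,-0.4,0,0,2],[0.7,-0.4,0,0,2],[0,0,0.4,0,2],[0,0,0.5,0,2],[0,0,0.4,0,2],[0,0,0.2,0,2],[0,0,0,0,2],[0,0,0,0,2]]])

```text
time_s: 58.05
ee_pos: [0.4757, 0.0318, 0.0851]
orientation: [-3.141, 0.048, 0.0]
force: [-0.7, -0.8, 0.4]
finger_gap: 0.0017
```

Request:
play_rows(commands=[[[0,0,0.1,0,2],[0,0,0.1,0,2],[0,0,0.06,0,2],[0,0,0,0,2],[0,0,0,0,2],[0,0,0,0,2],[0,0,0,0,2],[0,0,0,0,2],[0,0,0,0,2],[0,0,0,0,2]]])

```text
time_s: 58.88
ee_pos: [0.4759, 0.0318, 0.0783]
orientation: [3.141, -0.048, 0.003]
force: [-3.6, 0.9, 12.7]
finger_gap: 0.002
```

```bash
python3 - <<'E'
from h import *
go(b2w([-.075,.05,.085]),-91.6)
E
```

```text
t 58.88 pos [0.4759 0.0318 0.0783] F [-3.6  0.9 12.7] gap 2.0 jaw dir deg -91.7
units tool [-0.05  0.04 -0.22]
turn units about tool z (tool z down => negative of world) -0.02 joint6 1.42
```

Contact is at z = 0.0783 with 12.7 N, so the lid top is at its nominal 78 mm and it is shut. Next I go to the hasp lip.

Request:
play_rows(commands=[[[0,0,-0.6,0,2],[0,0,-0.9,0,20],[0,0,-0.5,0,40],[-0.7,0.4,0,0,60],[-0.8,0.4,0,0,60],[-0.8,0.5,0,0,60],[-0.2,0.3,0,0,60],[0,0,0,0,60],[0,0,0,0,60],[0,0,0,0,60]]])

```text
time_s: 59.72
ee_pos: [0.3999, -0.0137, 0.1373]
orientation: [3.141, -0.048, 0.001]
force: [-1.0, 0.7, 0.8]
finger_gap: 0.0592
```

```bash
python3 - <<'E'
from h import *
go([.400,-.017,.0775],-91.6); print(w2b([.4,-.017,0]))
snap('wrist','w40')
for p,z in (((258,0),0),): pass
E
```

```text
t 59.72 pos [ 0.3999 -0.0137  0.1373] F [-1.   0.7  0.8] gap 59.2 jaw dir deg -91.7
units tool [0.   0.11 1.99]
turn units about tool z (tool z down => negative of world) -0.02 joint6 1.27
[-0.1480653   0.00016251  0.        ]
```

View pics/w40.png

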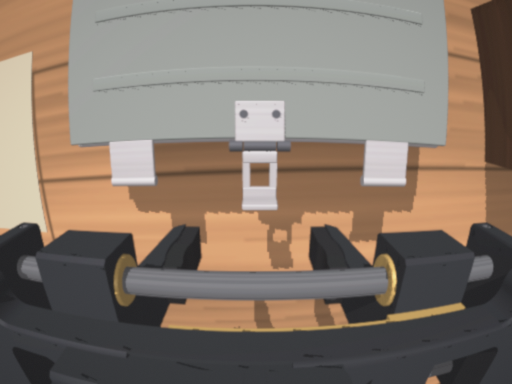

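Request:
play_rows(commands=[[[0,0.1,0.4,0,60],[0,0,0.5,0,60],[0,0,0.5,0,60],[0,0,0.4,0,60],[0,0,0.2,0,55],[0,0,0,0,40],[0,0,0,0,30],[0,0,0,0,25],[0,0,0,0,22.5],[0,0,0,0,22.5]]])

```text
time_s: 60.6
ee_pos: [0.3993, -0.0169, 0.0776]
orientation: [3.141, -0.048, 0.002]
force: [0.3, 0.7, -0.6]
finger_gap: 0.0239
```

```bash
python3 - <<'E'
from h import *
go([.4247,-.0174,.0258],-91.6)
snap('scene','s41',(220,110,370,225),5)
snap('wrist','w41')
E
```

```text
t 60.6 pos [ 0.3993 -0.0169  0.0776] F [ 0.3  0.7 -0.6] gap 23.9 jaw dir deg -91.7
units tool [ 0.84 -0.01  1.73]
turn units about tool z (tool z down => negative of world) -0.02 joint6 1.26
```

View pics/s41.png

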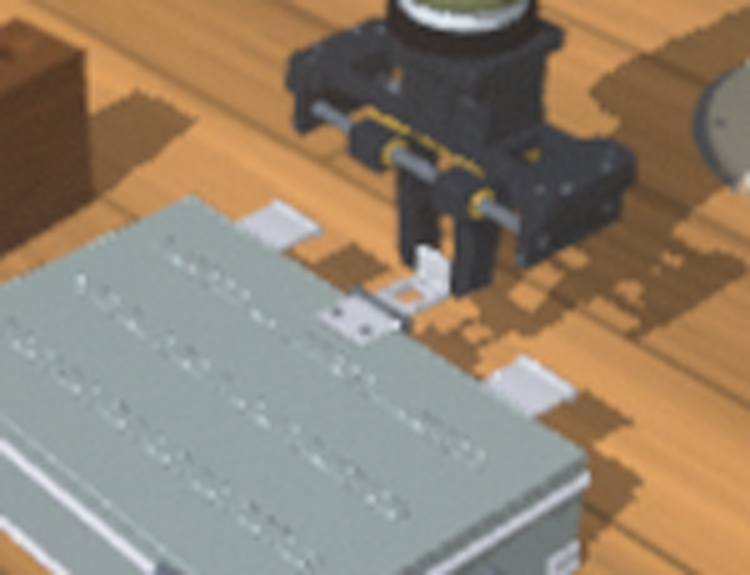

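View pics/w41.png

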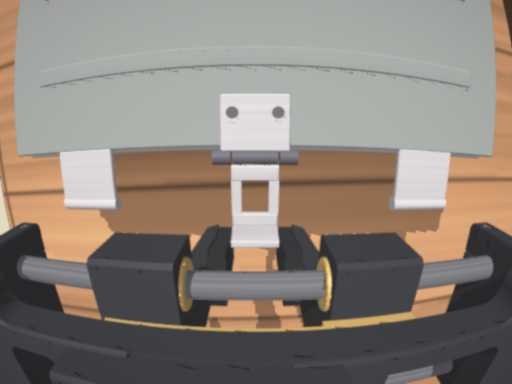

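The pinch is on the lip at (255,235). I swing the hasp down along the reversed arc.

Request:
play_rows(commands=[[[0,0,0,0,22],[-0.04,0,0.11,0,22],[-0.04,0,0.12,0,22],[-0.03,0,0.12,0,22],[-0.01,0,0.12,0,22],[0.01,0,0.12,0,22],[0.02,0,0.12,0,22],[0.03,0,0.12,0,22],[0.05,0,0.12,0,22],[0.06,0,0.11,0,22]]])

```text
time_s: 61.53
ee_pos: [0.4006, -0.017, 0.0449]
orientation: [3.141, -0.048, -0.0]
force: [1.0, -1.1, 2.6]
finger_gap: 0.0223
```

```bash
python3 - <<'E'
from h import *
go([.4247,-.0174,.0258],-91.6)
snap('scene','s42',(220,110,370,225),5)
E
```

```text
t 61.53 pos [ 0.4006 -0.017   0.0449] F [ 1.  -1.1  2.6] gap 22.3 jaw dir deg -91.7
units tool [ 0.8  -0.01  0.64]
turn units about tool z (tool z down => negative of world) -0.02 joint6 1.26
```

View pics/s42.png

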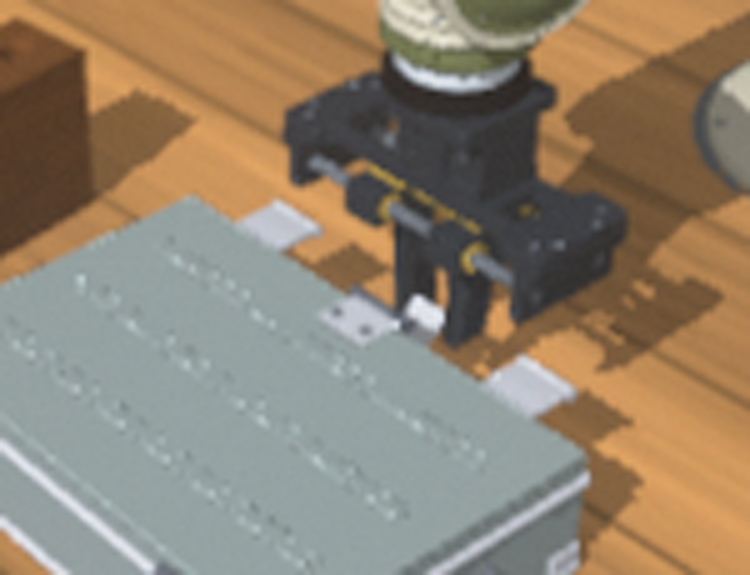

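Request:
play_rows(commands=[[[0.06,0,0.1,0,22],[0.06,0,0.09,0,22],[0.07,0,0.09,0,22],[0.08,0,0.08,0,22],[0.08,0,0.07,0,22],[0.09,0,0.07,0,22],[0.1,0,0.06,0,22],[0.1,0,0.05,0,22],[0.1,0,0.04,0,22],[0.06,0,0,0,22]]])

```text
time_s: 62.42
ee_pos: [0.4225, -0.0172, 0.0249]
orientation: [-3.14, 0.047, 0.01]
force: [-13.5, -6.1, 2.1]
finger_gap: 0.0219
```

```bash
python3 - <<'E'
from h import *
go([.4247,-.0174,.0258],-91.6)
snap('scene','s43',(220,110,370,225),5)
snap('wrist','w43')
E
```

```text
t 62.42 pos [ 0.4225 -0.0172  0.0249] F [-13.5  -6.1   2.1] gap 21.9 jaw dir deg -91.7
units tool [ 0.07  0.   -0.03]
turn units about tool z (tool z down => negative of world) -0.02 joint6 1.28
```

View pics/s43.png

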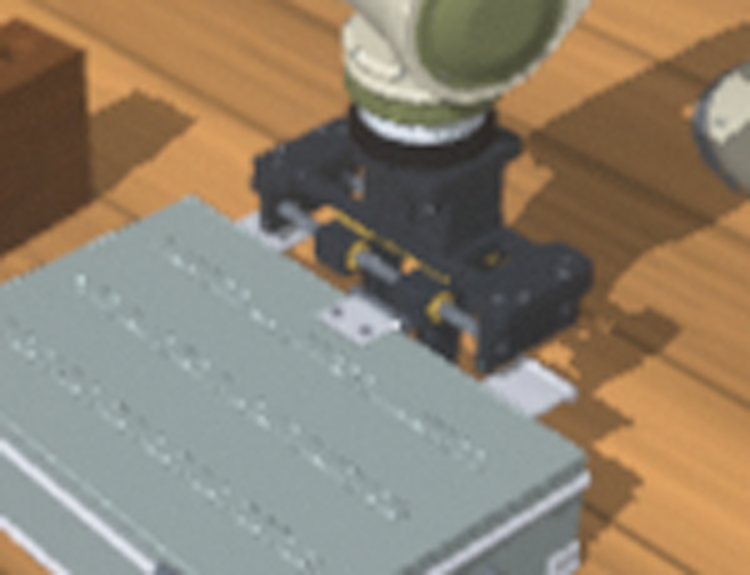

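View pics/w43.png

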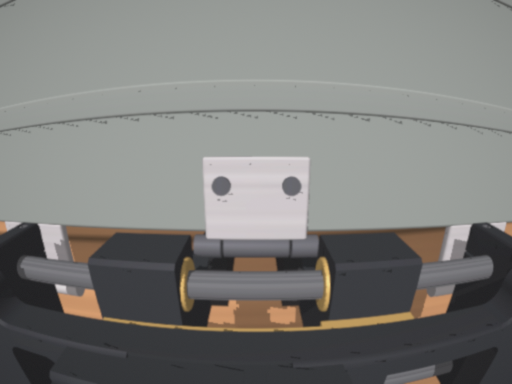

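The hasp resists at the front with -13.5 N, so it is down or nearly so. I release, back off in front, and look.

Request:
play_rows(commands=[[[-0.05,0,0,0,35],[0,0,0,0,50],[0,0,0,0,60],[-0.4,0,0,0,60],[-0.8,0,0,0,60],[-0.8,0,-0.3,0,60],[0,0,-0.8,0,40],[0,0,-0.9,0,20],[0,0,-0.9,0,2],[0,0,0,0,2]]])

```text
time_s: 63.35
ee_pos: [0.3652, -0.0163, 0.1165]
orientation: [3.139, -0.047, 0.013]
force: [0.9, -0.9, 0.3]
finger_gap: 0.036
```

```bash
python3 - <<'E'
from h import *
go([.4247,-.0174,.0258],-91.6)
im,P=snap('wrist','w44')
im,P=snap('wrist','w44c',(190,60,330,160),5)
for d in ((-.106,.04),(-.126,.04),(-.116,.04)): print(d,proj('wrist',b2w([d[0],0,d[1]])))
E
```

```text
t 63.35 pos [ 0.3652 -0.0163  0.1165] F [ 0.9 -0.9  0.3] gap 36.0 jaw dir deg -91.7
units tool [ 1.96 -0.03  3.04]
turn units about tool z (tool z down => negative of world) -0.02 joint6 1.23
(-0.106, 0.04) [[252.94789706  99.1537623 ]]
(-0.126, 0.04) [[253.01415266 126.28101221]]
(-0.116, 0.04) [[252.97998237 112.71046902]]
```

View pics/w44.png

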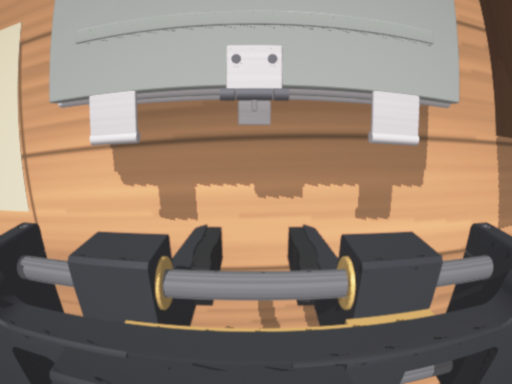

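View pics/w44c.png

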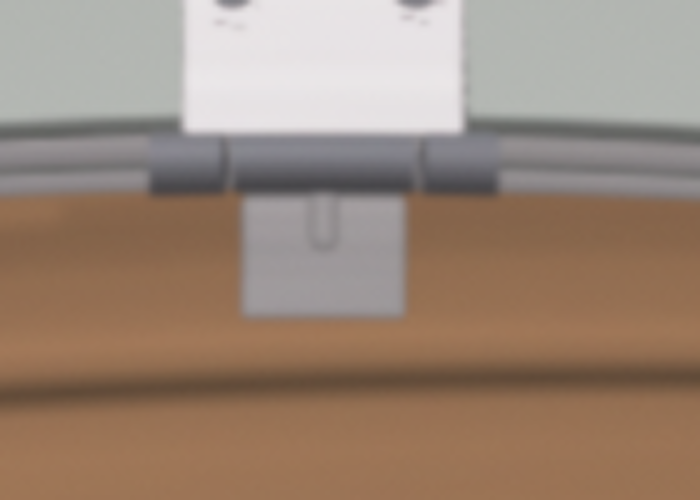

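The staple now shows through above the lip (crop (322,225)). The lip's outer edge at row 123 is within 3 px of the prediction for hasp = 0. I give it a gentle closing push from the front with closed fingers.

Request:
play_rows(commands=[[[0,0,0.5,0,0],[0,0,0.8,0,0],[0,0,0.9,0,0],[0,0,0.6,0,0],[0,0,0,0,0],[0.5,0,0,0,0],[0.5,0,0,0,0],[0.3,0,0,0,0],[0.2,0,0,0,0],[0,0,0,0,0]]])

```text
time_s: 64.28
ee_pos: [0.4089, -0.0172, 0.029]
orientation: [3.141, -0.047, 0.001]
force: [-0.6, -0.4, 0.4]
finger_gap: 0.0004
```

```bash
python3 - <<'E'
from h import *
go(b2w([-.135,0,.032]),-91.6); print(w2b(bot.sense()['ee_pos']))
E
```

```text
t 64.28 pos [ 0.4089 -0.0172  0.029 ] F [-0.6 -0.4  0.4] gap 0.4 jaw dir deg -91.7
units tool [ 0.14  0.01 -0.1 ]
turn units about tool z (tool z down => negative of world) -0.02 joint6 1.27
[-0.13913938  0.00019645  0.02897178]
```

Request:
play_rows(commands=[[[0.1,0,0,0,0],[0.1,0,0,0,0],[0.05,0,0,0,0],[0,0,0,0,0],[0,0,0,0,0],[0,0,0,0,0],[0,0,0,0,0],[0,0,0,0,0],[0,0,0,0,0],[0,0,0,0,0]]])

```text
time_s: 65.12
ee_pos: [0.4152, -0.0173, 0.0288]
orientation: [-3.141, 0.048, 0.001]
force: [-3.3, 0.0, 0.6]
finger_gap: 0.0004
```

```bash
python3 - <<'E'
from h import *
go(b2w([-.135,0,.032]),-91.6); print(w2b(bot.sense()['ee_pos']))
E
```

```text
t 65.12 pos [ 0.4152 -0.0173  0.0288] F [-3.3  0.   0.6] gap 0.4 jaw dir deg -91.7
units tool [-0.07  0.01 -0.11]
turn units about tool z (tool z down => negative of world) -0.02 joint6 1.27
[-0.1328578   0.0003448   0.02875329]
```

Request:
play_rows(commands=[[[0.07,0,0,0,0],[0.07,0,0,0,0],[0,0,0,0,0],[0,0,0,0,0],[0,0,0,0,0],[0,0,0,0,0],[0,0,0,0,0],[0,0,0,0,0],[0,0,0,0,0],[0,0,0,0,0]]])

```text
time_s: 65.95
ee_pos: [0.4162, -0.0169, 0.0283]
orientation: [-3.14, 0.046, 0.013]
force: [-16.0, -3.8, 7.6]
finger_gap: 0.0003
```

```bash
python3 - <<'E'
from h import *
go(b2w([-.135,0,.032]),-91.6); print(w2b(bot.sense()['ee_pos']))
E
```

```text
t 65.95 pos [ 0.4162 -0.0169  0.0283] F [-16.   -3.8   7.6] gap 0.3 jaw dir deg -91.7
units tool [-0.1   0.02 -0.12]
turn units about tool z (tool z down => negative of world) -0.02 joint6 1.28
[-0.13190773  0.0006939   0.02830633]
```

The hasp is solidly against its stop at 16 N. I back off, go up, and do the final check.

Request:
play_rows(commands=[[[-0.3,0,0,0,0],[-0.8,0,0,0,0],[-0.8,0,0,0,0],[-0.5,0,-0.5,0,0],[0,0,-0.9,0,0],[0,0,-0.9,0,0],[0,0,-0.9,0,0],[0,0,-0.9,0,20],[0,0,-0.9,0,30],[0,0,0,0,30]]])

```text
time_s: 66.78
ee_pos: [0.35, -0.0161, 0.1829]
orientation: [3.138, -0.047, 0.015]
force: [0.1, 0.8, 0.4]
finger_gap: 0.0186
```

```bash
python3 - <<'E'
from h import *
go(b2w([-.135,0,.032]),-91.6)
im,P=snap('wrist','w45')
for d in ((-.106,.04),(-.126,.04)): print(d,proj('wrist',b2w([d[0],0,d[1]]),P))
snap('scene','s45'); snap('top','t45')
E
```

```text
t 66.78 pos [ 0.35   -0.0161  0.1829] F [0.1 0.8 0.4] gap 18.6 jaw dir deg -91.7
units tool [ 2.05 -0.03  5.05]
turn units about tool z (tool z down => negative of world) -0.02 joint6 1.21
(-0.106, 0.04) [[252.2229693   90.31956883]]
(-0.126, 0.04) [[252.27013347 110.81037908]]
```

View pics/w45.png

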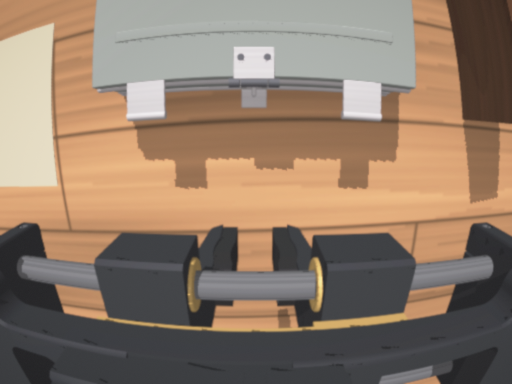

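View pics/s45.png

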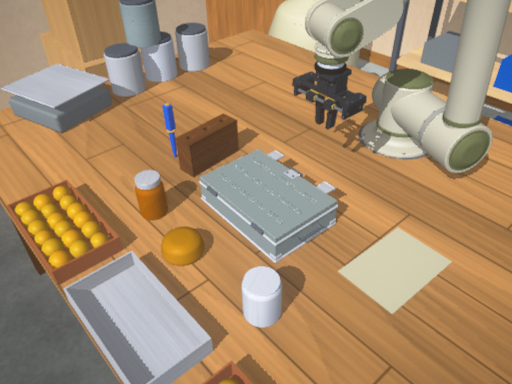

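View pics/t45.png

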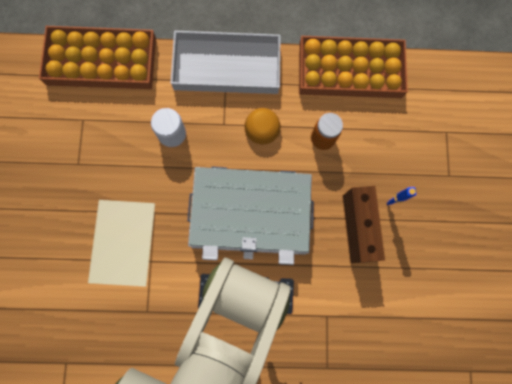

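The lid looks shut and matches the first picture. The hasp is down with the lip at (254,98), the stand and mat are empty, and the jar, tin and cake are where they were. I hand in.

```bash
python3 - <<'E'
from workcell import bot
print(bot.close_job())
E
```

```text
the job is handed in; nothing more can be done
None
```

The trunk is packed, shut and latched, and I handed the job in at about 67 s of the 210 s allowed. The hand-in gives no verdict, so what follows rests on my own checks.

- **What I did:** I swung the hasp out to about 1.5 rad with the lid shut, then opened the lid to about 1.67 rad by the left tab. I laid all three wooden triers flat in the trunk, then added the only weight present, the 100 g one. It had been knocked about 3 cm aside during the run, so I measured it again before picking it up. I closed the lid by the tab and swung the hasp down over the staple.
- **Contents:** before closing, the wrist camera showed the three triers and the weight all lying flat inside. I could not look in again after the lid was down.
- **Lid:** a finger press on the lid top met it at 78.3 mm with 12.7 N, against a nominal 78 mm, so it is shut.
- **Hasp:** the staple shows through it, and the lip's outer edge was within about 3 pixels of where it should be when hanging straight. A push from the front then met a solid stop at 16 N.
- **Rest of the scene:** the jar, tin and jaggery cake stand where they did at the start. The blue lookalike is untouched, and the gripper is clear of everything.

The one side effect was that laying the third trier nudged the second one a little inside the trunk, which did no harm. No check failed or disagreed.

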